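Turn the looping mandrel end for end in its bench holder

ROBOT

A 6-joint arm with a two-finger parallel gripper is mounted at the origin on the work surface. World frame = base frame: x ahead of the robot, y to its left, z up, the work surface at z = 0. Lengths are in mm, angles in degrees, forces in N, time in s.
With the tool pointing down it reaches from about 300 to 850 mm from the base axis. Payload 4.2 kg.
Tool frame: the origin (TCP) lies at the very end of the fingers, on their centre line; the grasp point (between the pads) lies 19 mm behind it (env.grasp_offset is the distance from the TCP to the grasp point, in mm); z points along the fingers, y is the line along which they close (so a half turn about z gives the same grasp; the last joint's range is limited). The gripper opens to 91 mm and grips with 3 to 60 N. Pads are 32 mm wide; open, the fingers measure 118 mm over their backs; the gripper's body (76 mm by 178 mm) begins 60 mm behind the grasp point.
Start: joints at [73.854, 18.312, 89.639, -0, 72.044, -1.146], TCP at [148.824, 555.426, 184.276] pointing down, gripper open.
Joint ranges: [-177.97, 177.97], [-48.28, 115.42], [12.27, 149.76], [-77.06, 257.06], [2.81, 150.46], [-146.56, 146.56]. Speed limits (degrees/s): [147.25, 147.25, 180, 180, 180, 180].

INTERFACE

Orientations are given as [roll, pitch, yaw] about the fixed x, y, z axes, in that order (R = Rz(yaw) Ry(pitch) Rx(roll)).
In Python, from workcell import env gives the robot as it stands. The module is installed in compiled form; this text tells all that it offers.
- The arm moves only by the tool send_rows, never from a script. Its argument "motion" is a list of rows, each an object of numbers: "tx", "ty", "tz": the shift along the tool's x, y, z in units of 500 mm (1.0 is 500 mm); "rx", "ry", "rz": the turn, a rotation vector about the tool's x, y, z in units of 30 degrees (1.0 is 30 degrees); "gripper": the closure, from -1 (fully open) to 1 (shut). In form: [{"tx": .., "ty": .., "tz": .., "rx": .., "ry": .., "rz": .., "gripper": ..}, ...]. A call has 1 to 12 rows; each row shifts and turns the commanded pose from where the row before left it, along the tool's axes as they then stand; what a row does not reach is not made up. A row lasts 1/8 s, in which the tool goes at most 62.5 mm and 10.7 degrees, less where a joint would pass 70% of its speed; a pose out of reach is approached as far as the arm can. A call with a number of a shift or a turn outside -1 to 1 is refused whole. A call with a gripper value outside its range is refused whole. The fingers move at their own pace and stop on an object; "grip_force" is the grip in N (left out, the last holds). Time passes only in rows, so rows that do not move let the fingers close. It gives the time, the measured TCP pose, the force, the opening and the grip force at its end, in the units of the state.
- env.state(): the state, without advancing time (a new reading comes with each control period).
- env.grab_frame(name): name is "side" or "top" or "wrist"; returns a dict with "frame" (480x640x3 uint8, red, green, blue), "vertical_fov" (degrees; the focal length in pixels is half the picture's height over the tangent of half this angle, whatever the lens; pixels are square), "cx", "cy" (the principal point, pixels), "rvec" (rotation vector, rad) and "tvec" (3), from world to camera coordinates, as OpenCV has them; the wrist camera has in their place "T_tool_cam" (4x4, takes a point from camera to tool coordinates, whose origin is the TCP and whose axes are the flange's). Camera axes: x right, y down, z forward; pixel columns grow to the right and rows downward; lengths in mm; the calibration is good to about 2 mm. A picture is of the moment at which its call begins: read the wrist's pose just before it. There is no depth.
- env.job_done(): hands the job in; it is judged then, once.
The state is a dict: "time_s": time; "qpos": joint angles; "qvel": joint speeds; "effort": joint torques, N m; "ee_pos": TCP position; "ee_rot": TCP orientation; "force": force on the tool from outside, world axes, zero at the start; "torque": the same for the moment, N m; "gripper_width": finger opening in mm; "gripper_force": force on a finger pad.
Only numpy, scipy, OpenCV 4.12 (cv2) and the standard library are available. Lean on these libraries where they do the work, as an engineer would, in place of code of your own. Each camera call takes 0.05 s, during which the arm holds its last target. There are 200 camera calls.

TASK

The double-ended wire-looping mandrel stands in its inclined bench holder with the round pin facing out. Draw it out, turn it end for end and slide it back in, fully home, so that the flat blade faces out, and let go of it. Leave the bead tray, pliers, spool and jar where they are.

Things in the scene. Friction and masses are not known exactly. Their poses are not given: they have to be found in the camera images.
- sleeve: Fixed square steel tube of the bench holder. Origin: centre of the bore's mouth, 70 mm above the table. x runs along the bore and out, rising 0.56 rad (32 deg) above level; y is level; z square to both, leaning up. Bore 20.5 mm square, 58 mm deep, closed by a flat end wall; walls 6 mm. A 45-degree funnel lip reaches 5 mm past the mouth and widens to 30 mm.
- holder: Wooden base of the bench holder, fixed to the table, 130 x 80 x 10 mm. Origin on the table, 30 mm behind the spot under the sleeve's mouth (base reaches 70 mm behind it, 60 mm ahead); x is the heading in which the sleeve points, level: it varies, ahead and to the left of the robot.
- mandrel: Loose aluminium bar 18 x 18 x 144 mm, 0.10 to 0.21 kg; steel round pin (8 mm thick, 18 long) on one end, flat blade (16 wide, 4 thick, 18 long) on the other. Origin: its middle and balance point; x towards the pin; z square to the blade's flat. Home, either way round, the middle is 32 mm outside the mouth. Starts home, pin out, z as the sleeve's; droops about 0.07 rad; no latch.
- pin_tip (a point): End of the mandrel's round pin: 90 mm from its origin along its +x.
- blade_tip (a point): End of the mandrel's flat blade: 90 mm from its origin along its -x.
- bead_tray: Bystander: clear divided tray with beads, 110 x 160 x 25 mm, origin under its centre.
- pliers: Bystander: pliers with blue handles lying flat, about 165 mm long, 60 mm wide and 12 mm high, origin on the table by the pivot, jaws to +x.
- spool: Bystander: white flanged spool, 52 mm diameter, 28 mm high, origin under its centre.
- jar: Bystander: small glass jar with a grey cap, 48 mm diameter, 55 mm high, origin under its centre.
There are look-alikes about, which are no part of the job. There is more than one size of the holder; the one meant has the size given above.

How it is judged (in metres and radians):
On the way:
1. the mandrel is drawn clear of the sleeve (its middle more than 88 mm from the mouth) (distance between mandrel and sleeve above 0.088 m), for 0.1 s.
At the end, for the whole second after the job is handed in: The mandrel is at rest and released in the sleeve the other way round: the round pin inside, its tip within 6 mm of the end wall, the flat blade outside, and the bar in line with the sleeve within 0.13 rad (x of pin_tip in the frame of sleeve below -0.052 m and y of pin_tip in the frame of sleeve between -0.012 and 0.012 m and z of pin_tip in the frame of sleeve between -0.012 and 0.012 m and x of blade_tip in the frame of sleeve above 0.1 m and angle between the x axis of mandrel and the x axis of sleeve, either way round below 0.13 rad and linear speed of mandrel below 0.02 m/s); the robot touches nothing.
It fails at once if the bead tray is moved by more than 30 mm (distance of bead_tray from where it was at the start of the episode above 0.03 m).
It fails at once if the pliers is moved by more than 30 mm (distance of pliers from where it was at the start of the episode above 0.03 m).
It fails at once if the spool is moved by more than 30 mm (distance of spool from where it was at the start of the episode above 0.03 m).
It fails at once if the jar is moved by more than 30 mm (distance of jar from where it was at the start of the episode above 0.03 m).
It also fails if it takes over 45 s, if anything falls off the work surface, if the arm or the gripper's body presses on something with over 40 N, if the wrist force passes 120 N, or if a joint passes its speed limit or range.

## Working session

There is one attempt and no reset: what is moved stays moved. The work goes in short steps, Python scripts to look and compute and a tool call to move; the robot and the scene stay as the last step left them, time stands still between calls to the robot, and variables do not carry over. Pictures are saved under pics/ and viewed, at most 10 in all, crops included, and the job is handed in when it is done.

Besides the shell and the picture viewer there is one more tool, called in YAML: its name, and indented under it one key for each argument. send_rows: Moves the arm, as the interface text tells. Shifts and turns lie within -1 to 1; 1 stands for 500 mm of shift or 30 degrees of turn. Its arguments: {"type":"object","properties":{"motion":{"type":"array"},"grip_force":{"type":"number"}},"required":["motion"]}

```bash
mkdir -p pics; cat > h.py <<'E'
import numpy as np, cv2, pickle
from scipy.spatial.transform import Rotation as R
from workcell import env
def grab(n, save):
    s=env.state(); f=env.grab_frame(n)
    cv2.imwrite(f'pics/{save}.png', f['frame'][:,:,::-1])
    if 'rvec' in f:
        Rc=R.from_rotvec(np.ravel(f['rvec'])).as_matrix(); t=np.ravel(f['tvec'])
    else:
        T=np.array(f['T_tool_cam']); Rt=R.from_euler('xyz',s['ee_rot'],degrees=True).as_matrix()
        Rwc=Rt@T[:3,:3]; o=Rt@T[:3,3]+np.array(s['ee_pos']); Rc=Rwc.T; t=-Rc@o
    fl=240/np.tan(np.radians(f['vertical_fov'])/2)
    c=dict(R=Rc,t=t,f=fl,cx=f['cx'],cy=f['cy'],img=f['frame']); pickle.dump(c,open(f'pics/{save}.pkl','wb')); return c
def load(n): return pickle.load(open(f'pics/{n}.pkl','rb'))
def ray(c,u,v):
    d=c['R'].T@np.array([(u-c['cx'])/c['f'],(v-c['cy'])/c['f'],1]); return -c['R'].T@c['t'], d/np.linalg.norm(d)
def onz(c,u,v,z):
    o,d=ray(c,u,v); return o+d*(z-o[2])/d[2]
def tri(obs):
    A=np.zeros((3,3));b=np.zeros(3);rs=[]
    for c,u,v in obs:
        o,d=ray(c,u,v); P=np.eye(3)-np.outer(d,d); A+=P;b+=P@o; rs.append((P,o))
    x=np.linalg.solve(A,b); return x,[round(float(np.linalg.norm(P@(x-o))),1) for P,o in rs]
def proj(c,X):
    p=c['R']@np.array(X,float)+c['t']; return (c['cx']+c['f']*p[0]/p[2], c['cy']+c['f']*p[1]/p[2])
E
python3 - <<'E'
from h import *
print(env.state())
for n in('side','top','wrist'):
    c=grab(n,n+'0'); print(n,c['f'],c['cx'],c['cy'],-c['R'].T@c['t'],c['R'][2])
E
```

```text
{'time_s': 0.0, 'qpos': array([ 7.38545235e+01,  1.83492515e+01,  8.97080279e+01, -1.58631035e-03,
        7.20420112e+01, -1.14580281e+00]), 'qvel': array([-0.00533083, -0.01660735, -0.00520869, -0.00111603, -0.07689773,
        0.01717368]), 'effort': array([-1.33182635e-03, -4.12444532e+01, -2.31967592e+01,  7.25271623e-02,
        4.60960774e-02, -1.73750946e-04]), 'ee_pos': array([148.66832607, 554.86413458, 183.4332808 ]), 'ee_rot': array([-1.79900699e+02, -4.77603440e-04,  1.65000816e+02]), 'force': array([-0.18308606, -0.39410821,  0.52777166]), 'torque': array([-0.03339444,  0.0196929 , -0.0137719 ]), 'gripper_force': 0.0, 'gripper_width': 91.16718645633}
side 586.290207425553 324.9913227790922 237.7623204062017 [ -88.14569185 -701.63464361  817.3888168 ] [ 0.54596165  0.59851793 -0.58626117]
top 469.1511158994398 329.9555006053318 238.46961130930666 [455.4248879   12.73836764 988.80163105] [ 0.09220038 -0.00923764 -0.99569762]
wrist 382.69108471693903 319.97604071740403 238.6285556484258 [ 80.53483259 572.70589816 385.34152979] [ 0.23840091 -0.06598551 -0.96892256]
```

View pics/side0.png

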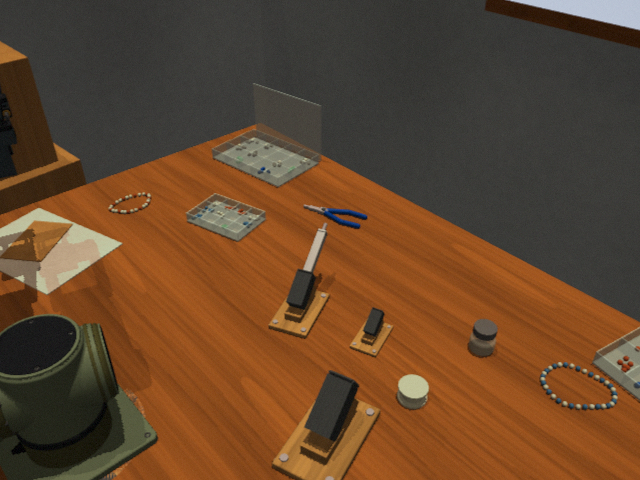

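View pics/top0.png

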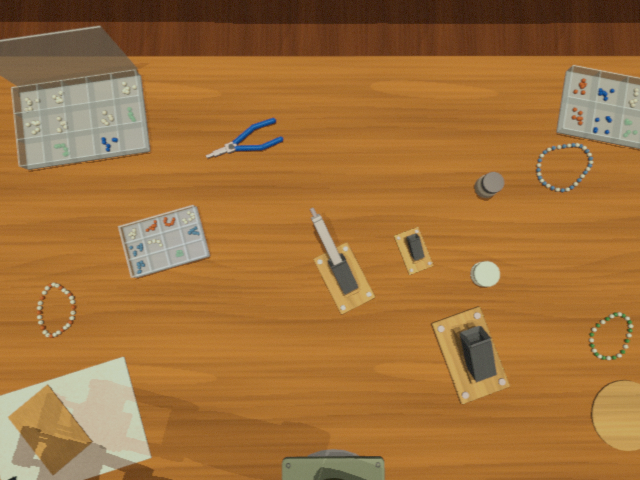

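View pics/wrist0.png

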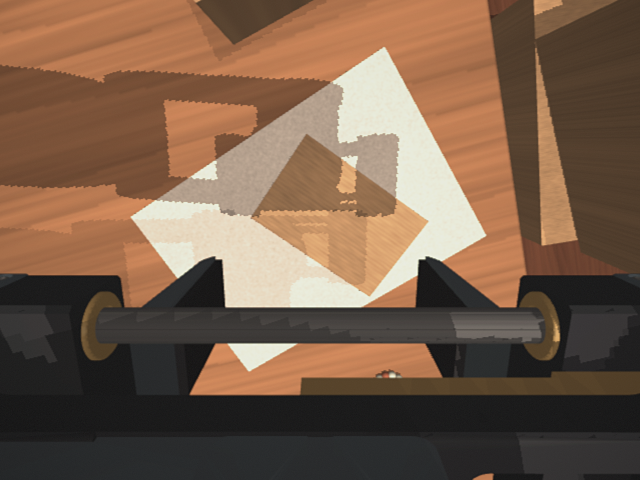

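Candidate holders in the top view are the middle one at (345,275) holding the bar, the small one at (413,250) and the large empty one at (470,355). In the side view they are at (300,305), (372,330) and (328,425). I choose the middle one and will check its size in a close crop.

```bash
python3 - <<'E'
from h import *
a=load('top0');b=load('side0')
A=cv2.resize(a['img'][200:320,295:395],None,fx=4,fy=4,interpolation=cv2.INTER_CUBIC)
B=cv2.resize(b['img'][218:338,260:360],None,fx=4,fy=4,interpolation=cv2.INTER_CUBIC)
cv2.imwrite('pics/crop.png',np.hstack([A,B])[:,:,::-1])
E
```

```text
(no output)
```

View pics/crop.png

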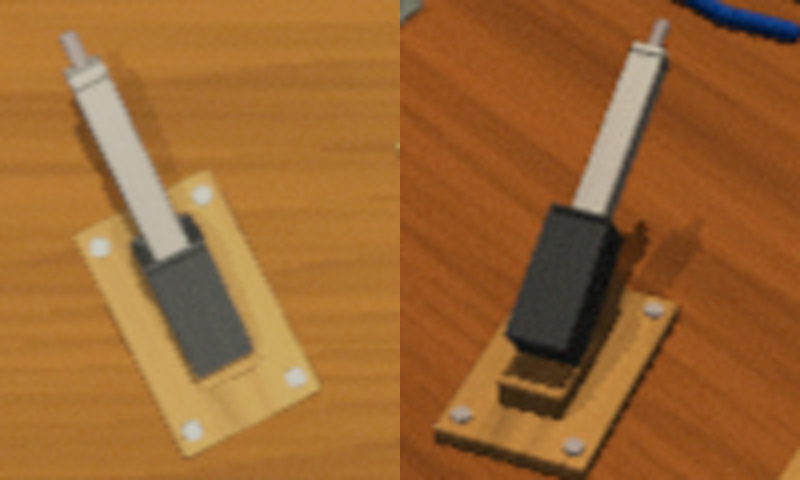

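```bash
python3 - <<'E'
from h import *
a=load('top0');b=load('side0')
T=lambda u,v:(295+u/4-.4,200+v/4-.4); S=lambda u,v:(260+(u-400)/4-.4,218+v/4-.4)
C=[onz(a,*T(*p),10) for p in((75,238),(210,172),(320,388),(187,457))]
D=[onz(b,*S(*p),10) for p in((437,430),(682,305),(583,470))]
print(np.round(C,1));print(np.round(D,1))
for p,q in zip(C,C[1:]+C[:1]): d=q-p;print(np.linalg.norm(d),np.degrees(np.arctan2(d[1],d[0])))
d=D[1]-D[2];print(np.linalg.norm(d),np.degrees(np.arctan2(d[1],d[0])))
print('tip',tri([(a,*T(68,35)),(b,*S(662,22))]))
print('bar top shoulder',tri([(a,*T(88,75)),(b,*S(647,52))]))
print('sleeve lip bar',tri([(a,*T(172,255)),(b,*S(592,213))]))
for n,p,q in(('lipL',(145,270),(555,208)),('lipR',(200,240),(613,216)),('backL',(200,378),(510,340)),('backR',(252,352),(575,362))): print(n,tri([(a,*T(*p)),(b,*S(*q))]))
print('corner',tri([(a,*T(210,172)),(b,*S(682,305))]),tri([(a,*T(320,388)),(b,*S(583,470))]),tri([(a,*T(187,457)),(b,*S(437,430))]))
E
```

```text
[[503.   38.6  10. ]
 [537.2 -32.2  10. ]
 [424.5 -88.2  10. ]
 [389.6 -18.9  10. ]]
[[387.5 -19.2  10. ]
 [538.3 -31.5  10. ]
 [422.7 -87.3  10. ]]
78.57528769314132 -64.23010765247376
125.78496921885879 -153.57933463785272
77.5570037072216 116.76581487022368
127.14866702095027 26.877879945766722
128.3010410120763 25.7676640371442
tip (array([590.05100213,  39.3920756 , 128.28927635]), [1.6, 1.6])
bar top shoulder (array([571.91631125,  30.4649567 , 122.4763415 ]), [1.8, 1.8])
sleeve lip bar (array([492.58891516, -11.3693384 ,  83.86916613]), [2.1, 2.1])
lipL (array([483.7060217 ,   3.0553951 ,  83.38538741]), [0.2, 0.2])
lipR (array([498.13617933, -23.66883406,  86.5850582 ]), [0.2, 0.2])
backL (array([430.8648556 , -24.45709151,  46.04111141]), [0.2, 0.2])
backR (array([445.41799861, -52.33456544,  41.51301469]), [2.2, 2.2])
corner (array([537.25803177, -32.27690901,  11.09653072]), [0.2, 0.2]) (array([423.74644998, -87.59257432,   9.69017724]), [1.0, 1.0]) (array([388.92269954, -18.52192744,   8.60743498]), [0.7, 0.7])
```

The top crop shows the middle base with corners at (75,238), (210,172), (320,388) and (187,457), about 127 x 78 mm, so it is the right size. The pin tip is at (68,35) and the lip at about (172,255). The mouth is therefore near (495,-9,70) with a heading of about 26.7°. Next I work out the pre-grasp move.

```bash
cat >> h.py <<'E'
def frame(head,pitch,flip=False):  # tool rot: x along the bar (out), z = down-normal
    h=np.array([np.cos(np.radians(head)),np.sin(np.radians(head)),0]); p=np.radians(pitch)
    x=np.cos(p)*h+np.array([0,0,np.sin(p)]); z=np.sin(p)*h-np.array([0,0,np.cos(p)])
    if flip: x=-x
    return np.array([x,np.cross(z,x),z]).T
def rel(Rt,p,s=None):
    s=s or env.state(); R0=R.from_euler('xyz',s['ee_rot'],degrees=True).as_matrix()
    d=R0.T@(np.array(p)-s['ee_pos']); w=R.from_matrix(R0.T@Rt).as_rotvec(degrees=True)
    print('shift mm',np.round(d,1),'units',np.round(d/500,4),'| rot deg',np.round(w,2),'units',np.round(w/30,4)); return d,w
E
python3 - <<'E'
from h import *
F=frame(26.7,28); G=np.array([495,-9,70])+34*F[:,0]; P=G+19*F[:,2]; print(G,P,P-90*F[:,2])
rel(F,P-90*F[:,2]+[0,0,40])
E
```

```text
[521.81920397   4.48865436  85.96203313] [529.78804075   8.49656172  69.18602887] [492.04091918 -10.4882626  148.65131223]
shift mm [-478.  -457.4   -4.4] units [-0.956  -0.9148 -0.0088] | rot deg [-33.67  12.9  134.88] units [-1.1222  0.4299  4.496 ]
```

send_rows:
  motion:
    - {"tx": -0.08,"ty": -0.076,"tz": 0,"gripper": -1}
    - {"tx": -0.08,"ty": -0.076,"tz": 0}
    - {"tx": -0.08,"ty": -0.076,"tz": 0}
    - {"tx": -0.08,"ty": -0.076,"tz": 0}
    - {"tx": -0.08,"ty": -0.076,"tz": 0}
    - {"tx": -0.08,"ty": -0.076,"tz": 0}
    - {"tx": -0.08,"ty": -0.076,"tz": 0}
    - {"tx": -0.08,"ty": -0.076,"tz": 0}
    - {"tx": -0.08,"ty": -0.076,"tz": 0}
    - {"tx": -0.08,"ty": -0.076,"tz": 0}
    - {"tx": -0.08,"ty": -0.076,"tz": 0}
    - {"tx": -0.08,"ty": -0.076,"tz": 0}

```text
invalid input at $.motion[0]: expected keys tx, ty, tz, rx, ry, rz, gripper
```

send_rows:
  motion:
    - {"rx": -0.08,"ry": 0.03,"rz": 0.32}
    - {"rx": -0.08,"ry": 0.03,"rz": 0.32}
    - {"rx": -0.08,"ry": 0.03,"rz": 0.32}
    - {"rx": -0.08,"ry": 0.03,"rz": 0.32}
    - {"rx": -0.08,"ry": 0.03,"rz": 0.32}
    - {"rx": -0.08,"ry": 0.03,"rz": 0.32}
    - {"rx": -0.08,"ry": 0.03,"rz": 0.32}

```text
invalid input at $.motion[0]: expected keys tx, ty, tz, rx, ry, rz, gripper
```

send_rows:
  motion:
    - {"rx": -0.08,"ry": 0.03,"rz": 0.32}
    - {"rx": -0.08,"ry": 0.03,"rz": 0.32}
    - {"rx": -0.08,"ry": 0.03,"rz": 0.32}
    - {"rx": -0.08,"ry": 0.03,"rz": 0.32}
    - {"rx": -0.08,"ry": 0.03,"rz": 0.32}
    - {"rx": -0.08,"ry": 0.03,"rz": 0.32}
    - {"rx": -0.08,"ry": 0.03,"rz": 0.32}
    - {}

```text
invalid input at $.motion[0]: expected keys tx, ty, tz, rx, ry, rz, gripper
```

```bash
python3 - <<'E'
from h import *
F=frame(26.7,28); G=np.array([495,-9,70])+34*F[:,0]; P=G+19*F[:,2]
rel(F,P-90*F[:,2]);print(env.state()['qpos'])
c=grab('wrist','w1')
E
```

```text
shift mm [-478.  -457.3   35.6] units [-0.956  -0.9147  0.0712] | rot deg [-33.67  12.9  134.88] units [-1.1222  0.4299  4.496 ]
[ 7.38552545e+01  1.83416356e+01  8.96888041e+01 -1.13606592e-03
  7.20448255e+01 -1.14624921e+00]
```

View pics/w1.png

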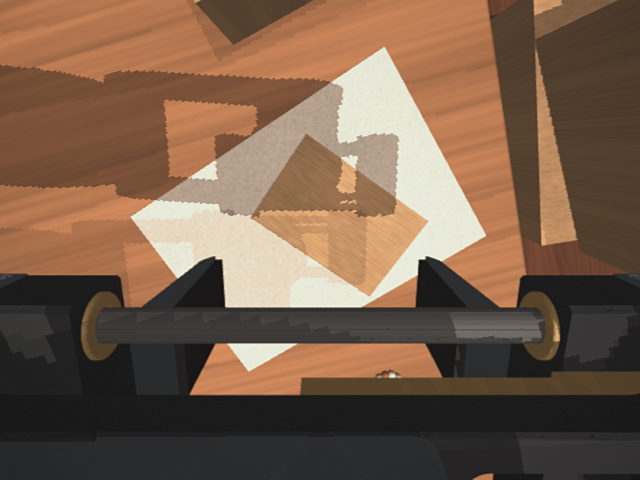

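The move rows were refused because every row needs all keys, so the arm hasn't moved and the picture is the same as before. Resending.

send_rows:
  motion:
    - {"tx": -0.08,"ty": -0.076,"tz": 0,"rx": 0,"ry": 0,"rz": 0,"gripper": -1}
    - {"tx": -0.08,"ty": -0.076,"tz": 0,"rx": 0,"ry": 0,"rz": 0,"gripper": -1}
    - {"tx": -0.08,"ty": -0.076,"tz": 0,"rx": 0,"ry": 0,"rz": 0,"gripper": -1}
    - {"tx": -0.08,"ty": -0.076,"tz": 0,"rx": 0,"ry": 0,"rz": 0,"gripper": -1}
    - {"tx": -0.08,"ty": -0.076,"tz": 0,"rx": 0,"ry": 0,"rz": 0,"gripper": -1}
    - {"tx": -0.08,"ty": -0.076,"tz": 0,"rx": 0,"ry": 0,"rz": 0,"gripper": -1}
    - {"tx": -0.08,"ty": -0.076,"tz": 0,"rx": 0,"ry": 0,"rz": 0,"gripper": -1}
    - {"tx": -0.08,"ty": -0.076,"tz": 0,"rx": 0,"ry": 0,"rz": 0,"gripper": -1}
    - {"tx": -0.08,"ty": -0.076,"tz": 0,"rx": 0,"ry": 0,"rz": 0,"gripper": -1}
    - {"tx": -0.08,"ty": -0.076,"tz": 0,"rx": 0,"ry": 0,"rz": 0,"gripper": -1}
    - {"tx": -0.08,"ty": -0.076,"tz": 0,"rx": 0,"ry": 0,"rz": 0,"gripper": -1}
    - {"tx": -0.08,"ty": -0.076,"tz": 0,"rx": 0,"ry": 0,"rz": 0,"gripper": -1}

```text
time_s: 1.7
ee_pos: [495.1, -11.0, 184.2]
ee_rot: [180.0, 0.0, 165.0]
force: [-0.0, 0.2, -0.2]
gripper_width: 91.4
gripper_force: 0.0
```

send_rows:
  motion:
    - {"tx": 0,"ty": 0,"tz": 0,"rx": -0.08,"ry": 0.03,"rz": 0.32,"gripper": -1}
    - {"tx": 0,"ty": 0,"tz": 0,"rx": -0.08,"ry": 0.03,"rz": 0.32,"gripper": -1}
    - {"tx": 0,"ty": 0,"tz": 0,"rx": -0.08,"ry": 0.03,"rz": 0.32,"gripper": -1}
    - {"tx": 0,"ty": 0,"tz": 0,"rx": -0.08,"ry": 0.03,"rz": 0.32,"gripper": -1}
    - {"tx": 0,"ty": 0,"tz": 0,"rx": -0.08,"ry": 0.03,"rz": 0.32,"gripper": -1}
    - {"tx": 0,"ty": 0,"tz": 0,"rx": -0.08,"ry": 0.03,"rz": 0.32,"gripper": -1}
    - {"tx": 0,"ty": 0,"tz": 0,"rx": -0.08,"ry": 0.03,"rz": 0.32,"gripper": -1}
    - {"tx": 0,"ty": 0,"tz": 0,"rx": -0.08,"ry": 0.03,"rz": 0.32,"gripper": -1}
    - {"tx": 0,"ty": 0,"tz": 0,"rx": -0.08,"ry": 0.03,"rz": 0.32,"gripper": -1}
    - {"tx": 0,"ty": 0,"tz": 0,"rx": -0.08,"ry": 0.03,"rz": 0.32,"gripper": -1}
    - {"tx": 0,"ty": 0,"tz": 0,"rx": -0.08,"ry": 0.03,"rz": 0.32,"gripper": -1}
    - {"tx": 0,"ty": 0,"tz": 0,"rx": -0.08,"ry": 0.03,"rz": 0.32,"gripper": -1}

```text
time_s: 3.2
ee_pos: [494.2, -9.5, 184.1]
ee_rot: [175.0, -25.3, 48.3]
force: [0.5, 0.2, -0.3]
gripper_width: 91.4
gripper_force: 0.0
```

send_rows:
  motion:
    - {"tx": 0,"ty": 0,"tz": 0,"rx": -0.08,"ry": 0.03,"rz": 0.32,"gripper": -1}
    - {"tx": 0,"ty": 0,"tz": 0,"rx": -0.08,"ry": 0.03,"rz": 0.32,"gripper": -1}
    - {"tx": 0,"ty": 0,"tz": 0,"rx": 0,"ry": 0,"rz": 0,"gripper": -1}

```text
time_s: 3.58
ee_pos: [493.5, -8.7, 184.0]
ee_rot: [179.7, -27.9, 27.4]
force: [0.3, -0.4, 0.6]
gripper_width: 91.4
gripper_force: 0.0
```

```bash
python3 - <<'E'
from h import *
F=frame(26.7,28); G=np.array([495,-9,70])+34*F[:,0]; P=G+19*F[:,2]
rel(F,P-90*F[:,2]);print(env.state()['qpos'])
c=grab('wrist','w2')
E
```

```text
shift mm [-18.4   0.7  30.2] units [-0.0368  0.0015  0.0605] | rot deg [-0.04  0.06  0.65] units [-0.0013  0.0021  0.0217]
[-1.60218406e+01 -6.39720391e-02  1.19248193e+02  2.78040254e+01
  4.30389646e+01  2.90548469e+01]
```

View pics/w2.png

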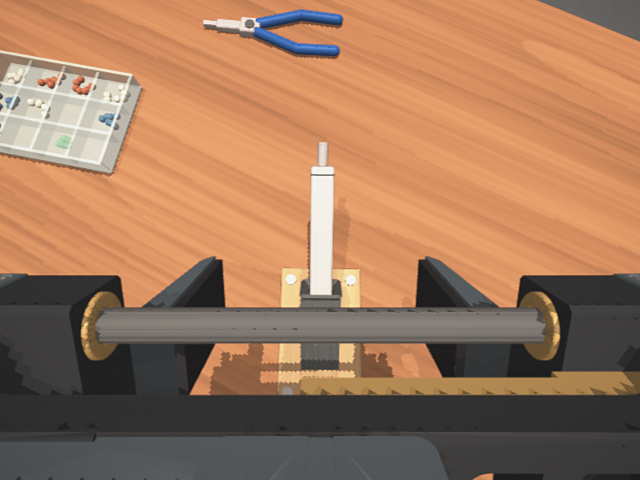

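The wrist view shows the bar centred, with the tip at (322,143) and the lip at about (321,295). j6 is 29° here, and the half turn would need -151°, past its limit. I will therefore grasp with the tool tilted 14° more than the bar and insert with 14° less, which keeps j6 in range.

```bash
python3 - <<'E'
from h import *
a=load('top0');b=load('side0');w=load('w2')
print(tri([(a,311.6,208.4),(b,325.1,223.1),(w,322.5,143)]))
print('shoulder top edge',tri([(a,316.6,218.4),(b,321.4,230.6),(w,322.5,168)]))
# plane of the bar's vertical plane: heading from w2 tip/lip
s=env.state()
B=frame(26.7,28);F=frame(26.7,42); G=np.array([495,-9,70])+34*B[:,0]; P=G+19*F[:,2]
print([proj(w,np.array([495,-9,70])+k*B[:,0]) for k in(5,122)])
rel(F,P-80*F[:,2])
E
```

```text
(array([589.42107933,  38.73965832, 128.25248272]), [1.8, 1.6, 1.3])
shoulder top edge (array([571.98092255,  30.02283549, 122.70676578]), [1.5, 2.1, 0.7])
[(np.float64(320.4835512743455), np.float64(282.9317115159241)), (np.float64(322.25810272067116), np.float64(139.72145764437033))]
shift mm [-33.7  -0.   42.1] units [-0.0674 -0.      0.0842] | rot deg [-0.1  14.04  0.69] units [-0.0034  0.4678  0.0231]
```

send_rows:
  motion:
    - {"tx": -0.034,"ty": 0,"tz": 0.042,"rx": 0,"ry": 0,"rz": 0,"gripper": -1}
    - {"tx": -0.034,"ty": 0,"tz": 0.042,"rx": 0,"ry": 0,"rz": 0,"gripper": -1}
    - {"tx": 0,"ty": 0,"tz": 0,"rx": 0,"ry": 0.234,"rz": 0.012,"gripper": -1}
    - {"tx": 0,"ty": 0,"tz": 0,"rx": 0,"ry": 0.234,"rz": 0.012,"gripper": -1}
    - {"tx": 0,"ty": 0,"tz": 0,"rx": 0,"ry": 0,"rz": 0,"gripper": -1}

```text
time_s: 4.25
ee_pos: [483.1, -11.1, 128.8]
ee_rot: [-179.0, -38.6, 26.4]
force: [-0.7, -0.1, -0.3]
gripper_width: 91.1
gripper_force: 0.0
```

```bash
python3 - <<'E'
from h import *
B=frame(26.7,28);F=frame(26.7,42); G=np.array([495,-9,70])+34*B[:,0]; P=G+19*F[:,2]
rel(F,P);print(env.state()['qpos'])
w=grab('wrist','w3'); c=load('top0')
# bar edges: bright low-saturation pixels
im=w['img']; hsv=cv2.cvtColor(im,cv2.COLOR_RGB2HSV); m=(hsv[...,1]<45)&(hsv[...,2]>140)
for v in range(60,310,20):
    u=np.where(m[v,250:400])[0]+250
    if len(u): print(v,u.min(),u.max(),len(u))
print([proj(w,np.array([495,-9,70])+k*B[:,0]) for k in(34,104,122)])
E
```

```text
shift mm [ 6.9  4.6 78.3] units [0.0139 0.0093 0.1566] | rot deg [-0.85  3.43 -0.22] units [-0.0283  0.1145 -0.0074]
[-24.89985689   3.22200982 132.62039097  61.06228454  34.66774797
 -10.8447092 ]
120 322 331 10
140 314 339 26
160 314 338 25
180 314 339 26
200 314 338 25
220 314 338 25
240 314 338 25
260 314 338 25
280 289 363 39
[(np.float64(326.14241457298294), np.float64(233.89551462421892)), (np.float64(326.18285148935735), np.float64(132.7841171255501)), (np.float64(326.193480880097), np.float64(106.20561785781695))]
```

```bash
python3 - <<'E'
from h import *
B=frame(26.7,28);F=frame(26.7,38); G=np.array([495,-9,70])+34*B[:,0]; P=G+19*F[:,2]
rel(F,P)
E
```

```text
shift mm [ 4.2  3.9 78.5] units [0.0084 0.0079 0.1571] | rot deg [-0.8  -0.61 -0.09] units [-0.0266 -0.0202 -0.0029]
```

send_rows:
  motion:
    - {"tx": 0.003,"ty": 0.003,"tz": 0.03,"rx": -0.014,"ry": -0.01,"rz": 0,"gripper": -1}
    - {"tx": 0.003,"ty": 0.003,"tz": 0.03,"rx": -0.014,"ry": -0.01,"rz": 0,"gripper": -1}
    - {"tx": 0.002,"ty": 0.002,"tz": 0.03,"rx": 0,"ry": 0,"rz": 0,"gripper": -1}
    - {"tx": 0,"ty": 0,"tz": 0,"rx": 0,"ry": 0,"rz": 0,"gripper": -1}

```text
time_s: 4.8
ee_pos: [514.9, 0.8, 97.5]
ee_rot: [180.0, -38.1, 26.8]
force: [0.8, 0.3, 0.1]
gripper_width: 91.3
gripper_force: 0.0
```

```bash
python3 - <<'E'
from h import *
B=frame(26.7,28);F=frame(26.7,38); G=np.array([495,-9,70])+34*B[:,0]; P=G+19*F[:,2]
rel(F,P);print(env.state()['qpos'])
E
```

```text
shift mm [-0.9 -0.2 32.9] units [-0.0018 -0.0004  0.0658] | rot deg [-0.03 -0.09  0.09] units [-0.0011 -0.0029  0.003 ]
[-19.80191821   8.48238492 132.67740755  69.97550841  28.46953595
 -17.25799405]
```

send_rows:
  motion:
    - {"tx": -0.001,"ty": 0,"tz": 0.022,"rx": 0,"ry": 0,"rz": 0,"gripper": -1}
    - {"tx": -0.001,"ty": 0,"tz": 0.022,"rx": 0,"ry": 0,"rz": 0,"gripper": -1}
    - {"tx": 0,"ty": 0,"tz": 0.022,"rx": 0,"ry": 0,"rz": 0,"gripper": -1}
    - {"tx": 0,"ty": 0,"tz": 0,"rx": 0,"ry": 0,"rz": 0,"gripper": -1}

```text
time_s: 5.3
ee_pos: [531.7, 9.2, 71.0]
ee_rot: [180.0, -38.1, 26.7]
force: [-0.3, 0.9, 0.3]
gripper_width: 91.1
gripper_force: 0.0
```

send_rows:
  grip_force: 25
  motion:
    - {"tx": 0,"ty": 0,"tz": 0,"rx": 0,"ry": 0,"rz": 0,"gripper": 1}
    - {"tx": 0,"ty": 0,"tz": 0,"rx": 0,"ry": 0,"rz": 0,"gripper": 1}
    - {"tx": 0,"ty": 0,"tz": 0,"rx": 0,"ry": 0,"rz": 0,"gripper": 1}
    - {"tx": 0,"ty": 0,"tz": 0,"rx": 0,"ry": 0,"rz": 0,"gripper": 1}
    - {"tx": 0,"ty": 0,"tz": 0,"rx": 0,"ry": 0,"rz": 0,"gripper": 1}
    - {"tx": 0,"ty": 0,"tz": 0,"rx": 0,"ry": 0,"rz": 0,"gripper": 1}

```text
time_s: 6.05
ee_pos: [531.1, 9.0, 70.7]
ee_rot: [180.0, -38.1, 26.7]
force: [-0.5, -0.8, 0.5]
gripper_width: 34.4
gripper_force: 0.0
```

```bash
python3 - <<'E'
from h import *
B=frame(26.7,28);F=frame(26.7,38); G=np.array([495,-9,70])+34*B[:,0]; P=G+19*F[:,2]
rel(F,P);s=env.state();print(s['qpos'],s['force'],s['torque'],s['gripper_width'],s['gripper_force'])
E=frame(26.7,30)[:,0]  # draw direction
rel(F,P+100*E)
E
```

```text
shift mm [ 1.3 -0.1  0.6] units [ 0.0027 -0.0003  0.0012] | rot deg [ 0.03 -0.1  -0.04] units [ 0.0011 -0.0034 -0.0012]
[-17.54459283  12.629803   133.32162693  80.2389293   25.87704494
 -26.5967707 ] [-0.52096406 -0.75122204  0.46217112] [-0.21927754  0.48570757 -0.03552434] 34.35641392201292 0.0
shift mm [100.3  -0.2  14.7] units [ 0.2007 -0.0004  0.0294] | rot deg [ 0.03 -0.1  -0.04] units [ 0.0011 -0.0034 -0.0012]
```

Closing further.

send_rows:
  grip_force: 25
  motion:
    - {"tx": 0,"ty": 0,"tz": 0,"rx": 0,"ry": 0,"rz": 0,"gripper": 1}
    - {"tx": 0,"ty": 0,"tz": 0,"rx": 0,"ry": 0,"rz": 0,"gripper": 1}
    - {"tx": 0,"ty": 0,"tz": 0,"rx": 0,"ry": 0,"rz": 0,"gripper": 1}
    - {"tx": 0,"ty": 0,"tz": 0,"rx": 0,"ry": 0,"rz": 0,"gripper": 1}

```text
time_s: 6.55
ee_pos: [531.3, 8.9, 70.9]
ee_rot: [180.0, -38.1, 26.7]
force: [-1.1, -1.5, 3.2]
gripper_width: 0.5
gripper_force: 1.8
```

```bash
python3 - <<'E'
from h import *
w=grab('wrist','w4');b=grab('side','s4')
print(env.state()['gripper_width'])
B=cv2.resize(b['img'][170:350,230:430],(400,360),interpolation=cv2.INTER_CUBIC)
W=cv2.resize(w['img'],(400,300))
W=np.vstack([W,np.zeros((60,400,3),np.uint8)])
cv2.imwrite('pics/m4.png',np.hstack([W,B])[:,:,::-1])
E
```

```text
0.06904779308625675
```

View pics/m4.png

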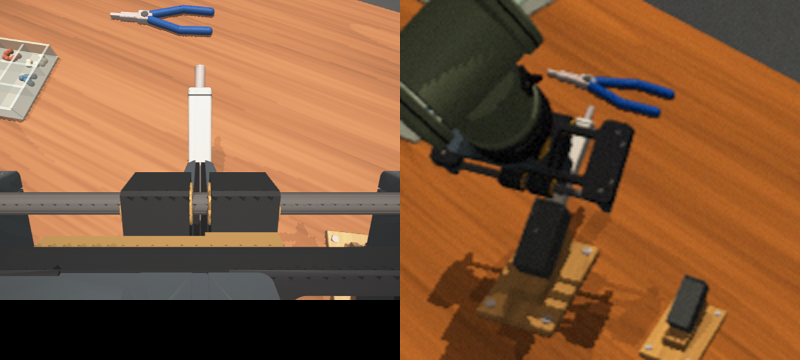

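The fingers shut above the bar. The bar hasn't moved: its tip is still at side (325,223). I'll check the wrist-view consistency and where the fingertips are.

```bash
python3 - <<'E'
from h import *
w=load('w4');s=env.state();print(s['ee_pos'],s['ee_rot'],env.grasp_offset)
T=[589.4,38.7,128.3];print('tip pred',proj(w,T),'tcp pred',proj(w,s['ee_pos']))
Rt=R.from_euler('xyz',s['ee_rot'],degrees=True).as_matrix()
print('grasp pt',proj(w,s['ee_pos']-19*Rt[:,2]))
b=load('s4');print('side tcp',proj(b,s['ee_pos']),proj(b,s['ee_pos']-60*Rt[:,2]))
W=cv2.resize(w['img'][80:360,220:420],None,fx=2,fy=2,interpolation=cv2.INTER_CUBIC)
B=cv2.resize(b['img'][200:300,270:370],(400,400),interpolation=cv2.INTER_CUBIC); B=np.vstack([B,np.zeros((160,400,3),np.uint8)])
cv2.imwrite('pics/m5.png',np.hstack([W,B])[:,:,::-1])
E
```

```text
[531.26374303   8.92615909  70.93718158] [179.96896079 -38.13177252  26.66726895] 18.8
tip pred (np.float64(318.78922811457335), np.float64(103.79706206005051)) tcp pred (np.float64(319.8634504014456), np.float64(269.16443574721575))
grasp pt (np.float64(319.8608057001953), np.float64(281.3243692223741))
side tcp (np.float64(314.49447262665507), np.float64(263.20407477376517)) (np.float64(307.2298913127703), np.float64(255.2150107207269))
```

View pics/m5.png

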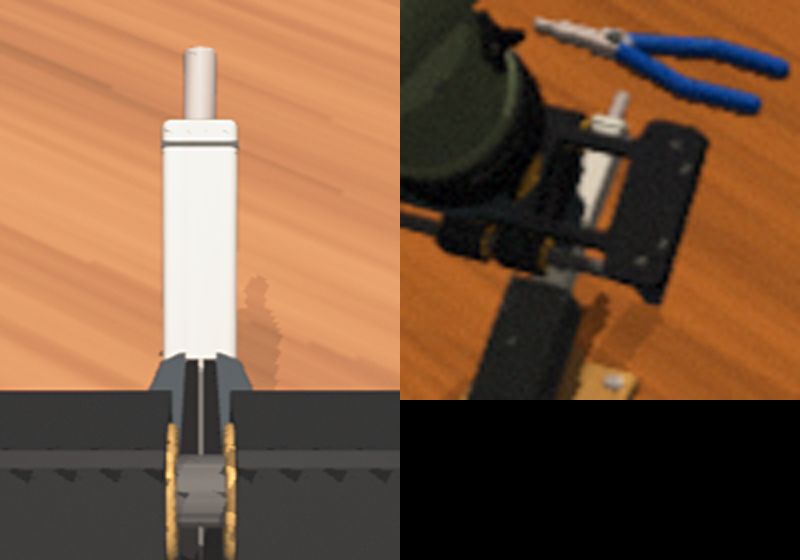

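```bash
python3 - <<'E'
from h import *
for n in('w2','w3','w4'):
    w=load(n); 
    for X in([589.4,38.7,128.3],[571,29.5,118]): print(n,(w['R']@X+w['t'])[2],proj(w,X))
w=load('w4');s=env.state();Rt=R.from_euler('xyz',s['ee_rot'],degrees=True).as_matrix()
print(w['R']@Rt, w['R']@s['ee_pos']+w['t'])
for y in(-10,0,10):
  print(y,proj(w,s['ee_pos']+Rt@[16,y,0]),proj(w,s['ee_pos']+Rt@[-16,y,0]),proj(w,s['ee_pos']+Rt@[16,y,-60]))
im=w['img']
print(im[240:300:4,320],im[262,296:346:2].tolist())
E
```

```text
w2 292.26301737442867 (np.float64(321.990377497671), np.float64(141.39784768040556))
w2 297.4546128611557 (np.float64(321.5578344904562), np.float64(171.92747533906856))
w3 261.6396311031401 (np.float64(325.90576787997594), np.float64(107.3211159530504))
w3 262.60952830579106 (np.float64(325.8234002345121), np.float64(141.30244293067844))
w4 186.97158866482727 (np.float64(318.78922811457335), np.float64(103.79706206005051))
w4 188.11537325342766 (np.float64(318.73205835300786), np.float64(151.36164656546072))
[[-6.98224650e-05  9.99999975e-01 -2.14139140e-04]
 [-9.68647925e-01 -1.20833578e-04 -2.48437483e-01]
 [-2.48437503e-01  1.90078916e-04  9.68647909e-01]] [-6.27178851e-02  1.70098627e+01  2.13176198e+02]
-10 (np.float64(301.5661325405634), np.float64(241.39576590702737)) (np.float64(302.24407084025916), np.float64(295.92126715651295)) (np.float64(294.51660106574076), np.float64(280.21823959811513))
0 (np.float64(319.859267473831), np.float64(241.39353035954014)) (np.float64(319.86748019025566), np.float64(295.91863617543095)) (np.float64(319.8468915646516), np.float64(280.21465564112316))
10 (np.float64(338.1520699895317), np.float64(241.3912948526767)) (np.float64(337.49058101704344), np.float64(295.9160052404079)) (np.float64(345.17654470328495), np.float64(280.2110717743106))
[[245 242 236]
 [245 242 236]
 [245 242 236]
 [245 242 235]
 [245 242 235]
 [234 222 207]
 [176 165 155]
 [139 130 122]
 [139 130 122]
 [139 131 123]
 [139 131 123]
 [140 131 123]
 [139 130 121]
 [139 129 120]
 [140 130 122]] [[228, 156, 105], [234, 159, 105], [101, 93, 91], [93, 100, 104], [96, 101, 104], [95, 100, 103], [97, 101, 104], [97, 101, 105], [77, 80, 83], [47, 43, 42], [48, 45, 44], [67, 62, 60], [242, 229, 213], [66, 61, 58], [49, 45, 45], [49, 45, 45], [79, 83, 85], [97, 101, 105], [97, 101, 104], [96, 101, 104], [97, 101, 104], [94, 100, 104], [94, 94, 96], [187, 123, 83], [185, 122, 83]]
```

Both the open fingers in the first wrist view, at (222,258) and (418,258), and the closed ones put the real fingertips about 30 mm behind the reported TCP. They are sitting just on top of the bar, so I'll open, go about 29 mm deeper and close again.

send_rows:
  motion:
    - {"tx": 0,"ty": 0,"tz": -0.01,"rx": 0,"ry": 0,"rz": 0,"gripper": -0.2}
    - {"tx": 0,"ty": 0,"tz": 0,"rx": 0,"ry": 0,"rz": 0,"gripper": -0.2}
    - {"tx": 0,"ty": 0,"tz": 0,"rx": 0,"ry": 0,"rz": 0,"gripper": -0.2}
    - {"tx": 0,"ty": 0,"tz": 0,"rx": 0,"ry": 0,"rz": 0,"gripper": -0.2}
    - {"tx": 0,"ty": 0,"tz": 0,"rx": 0,"ry": 0,"rz": 0,"gripper": -0.2}
    - {"tx": 0,"ty": 0,"tz": 0,"rx": 0,"ry": 0,"rz": 0,"gripper": -0.2}

```text
time_s: 7.4
ee_pos: [528.3, 7.6, 74.5]
ee_rot: [-180.0, -38.1, 26.7]
force: [-0.4, -0.1, -0.1]
gripper_width: 54.3
gripper_force: 0.0
```

```bash
python3 - <<'E'
from h import *
s=env.state();print(s['gripper_width'],s['ee_pos'],s['force'])
w=grab('wrist','w6');im=w['img']
# finger vs. background along rows
for v in(245,250,255,260,265,270,280): print(v,im[v,180:460:8].sum(1).tolist())
B=frame(26.7,28);F=frame(26.7,38); G=np.array([495,-9,70])+34*B[:,0]
rel(F,G+49*F[:,2])
E
```

```text
54.342704698398805 [528.30949882   7.64146254  74.51568632] [-0.41467935 -0.08555357 -0.09643447]
245 [513, 515, 510, 514, 517, 492, 470, 479, 507, 510, 507, 508, 490, 480, 473, 478, 730, 730, 729, 729, 413, 427, 414, 481, 500, 501, 514, 513, 510, 503, 489, 492, 490, 491, 508]
250 [496, 511, 516, 513, 514, 518, 502, 470, 471, 496, 508, 504, 510, 502, 480, 474, 729, 730, 729, 729, 419, 414, 429, 467, 461, 478, 499, 508, 518, 509, 506, 493, 491, 492, 487]
255 [494, 491, 509, 518, 516, 516, 516, 510, 475, 476, 485, 509, 507, 509, 506, 410, 729, 730, 728, 728, 418, 423, 420, 474, 472, 456, 462, 499, 502, 511, 512, 509, 498, 487, 492]
260 [506, 498, 492, 504, 516, 516, 514, 517, 315, 271, 152, 478, 513, 511, 507, 350, 729, 730, 727, 727, 410, 412, 426, 469, 472, 155, 289, 306, 461, 495, 504, 510, 509, 505, 487]
265 [498, 507, 507, 492, 500, 513, 516, 478, 313, 159, 76, 470, 474, 506, 510, 349, 729, 729, 727, 727, 426, 418, 402, 472, 470, 86, 144, 314, 430, 458, 478, 488, 509, 508, 509]
270 [487, 496, 503, 507, 494, 494, 512, 309, 314, 152, 73, 503, 471, 469, 489, 435, 728, 730, 727, 729, 428, 430, 420, 458, 472, 73, 150, 314, 311, 457, 456, 468, 470, 486, 511]
280 [168, 159, 399, 497, 495, 514, 311, 313, 154, 106, 85, 518, 517, 512, 491, 394, 727, 729, 727, 727, 448, 442, 434, 478, 480, 84, 111, 155, 313, 310, 487, 464, 451, 359, 162]
shift mm [ 1.3 -0.1 35.5] units [ 0.0026 -0.0003  0.0711] | rot deg [ 0.03 -0.1  -0.04] units [ 0.001  -0.0032 -0.0013]
```

send_rows:
  motion:
    - {"tx": 0.001,"ty": 0,"tz": 0.023,"rx": 0,"ry": 0,"rz": 0,"gripper": -0.2}
    - {"tx": 0.001,"ty": 0,"tz": 0.023,"rx": 0,"ry": 0,"rz": 0,"gripper": -0.2}
    - {"tx": 0,"ty": 0,"tz": 0.023,"rx": 0,"ry": 0,"rz": 0,"gripper": -0.2}
    - {"tx": 0,"ty": 0,"tz": 0,"rx": 0,"ry": 0,"rz": 0,"gripper": -0.2}

```text
time_s: 7.95
ee_pos: [547.9, 17.8, 47.4]
ee_rot: [-179.9, -38.0, 26.6]
force: [-0.6, 0.1, -0.7]
gripper_width: 54.5
gripper_force: 0.0
```

send_rows:
  grip_force: 25
  motion:
    - {"tx": 0,"ty": 0,"tz": 0,"rx": 0,"ry": 0,"rz": 0,"gripper": 1}
    - {"tx": 0,"ty": 0,"tz": 0,"rx": 0,"ry": 0,"rz": 0,"gripper": 1}
    - {"tx": 0,"ty": 0,"tz": 0,"rx": 0,"ry": 0,"rz": 0,"gripper": 1}
    - {"tx": 0,"ty": 0,"tz": 0,"rx": 0,"ry": 0,"rz": 0,"gripper": 1}
    - {"tx": 0,"ty": 0,"tz": 0,"rx": 0,"ry": 0,"rz": 0,"gripper": 1}
    - {"tx": 0,"ty": 0,"tz": 0,"rx": 0,"ry": 0,"rz": 0,"gripper": 1}

```text
time_s: 8.7
ee_pos: [548.1, 17.5, 48.2]
ee_rot: [180.0, -38.1, 26.7]
force: [-1.3, -0.5, 2.8]
gripper_width: 17.6
gripper_force: 25.0
```

```bash
python3 - <<'E'
from h import *
B=frame(26.7,28);F=frame(26.7,38); G=np.array([495,-9,70])+34*B[:,0]; P=G+49*F[:,2]
rel(F,P);s=env.state();print(s['qpos'],s['force'],s['torque'],s['gripper_width'],s['gripper_force'])
E
```

```text
shift mm [ 0.2 -0.2  1.2] units [ 0.0003 -0.0004  0.0024] | rot deg [ 0.04 -0.11 -0.03] units [ 0.0014 -0.0038 -0.001 ]
[-15.41723762  16.38463633 133.21176405  89.60288025  24.41839923
 -34.94859801] [-1.27053094 -0.51116303  2.75317784] [-0.28469847  0.45029827  0.03110717] 17.649381254453047 24.999207258224487
```

send_rows:
  grip_force: 40
  motion:
    - {"tx": 0,"ty": 0,"tz": 0,"rx": 0,"ry": 0,"rz": 0,"gripper": 1}
    - {"tx": 0.014,"ty": 0,"tz": 0.002,"rx": 0,"ry": 0,"rz": 0,"gripper": 1}
    - {"tx": 0.02,"ty": 0,"tz": 0.003,"rx": 0,"ry": 0,"rz": 0,"gripper": 1}
    - {"tx": 0.02,"ty": 0,"tz": 0.003,"rx": 0,"ry": 0,"rz": 0,"gripper": 1}

```text
time_s: 9.2
ee_pos: [554.6, 21.4, 49.6]
ee_rot: [179.6, -36.3, 26.5]
force: [-12.8, -8.7, -4.8]
gripper_width: 18.1
gripper_force: 40.0
```

send_rows:
  motion:
    - {"tx": 0.024,"ty": 0,"tz": 0.003,"rx": 0,"ry": 0,"rz": 0,"gripper": 1}
    - {"tx": 0.024,"ty": 0,"tz": 0.003,"rx": 0,"ry": 0,"rz": 0,"gripper": 1}
    - {"tx": 0.024,"ty": 0,"tz": 0.003,"rx": 0,"ry": 0,"rz": 0,"gripper": 1}
    - {"tx": 0.024,"ty": 0,"tz": 0.003,"rx": 0,"ry": 0,"rz": 0,"gripper": 1}
    - {"tx": 0.024,"ty": 0,"tz": 0.003,"rx": 0,"ry": 0,"rz": 0,"gripper": 1}
    - {"tx": 0.024,"ty": 0,"tz": 0.003,"rx": 0,"ry": 0,"rz": 0,"gripper": 1}
    - {"tx": 0.024,"ty": 0,"tz": 0.003,"rx": 0,"ry": 0,"rz": 0,"gripper": 1}
    - {"tx": 0.024,"ty": 0,"tz": 0.003,"rx": 0,"ry": 0,"rz": 0,"gripper": 1}
    - {"tx": 0.024,"ty": 0,"tz": 0.003,"rx": 0,"ry": 0,"rz": 0,"gripper": 1}

```text
time_s: 10.32
ee_pos: [652.1, 70.4, 116.7]
ee_rot: [-179.9, -38.0, 26.6]
force: [0.1, -1.0, -1.3]
gripper_width: 17.3
gripper_force: 40.0
```

```bash
python3 - <<'E'
from h import *
s=env.state();print(s['qpos'],s['force'],s['torque'],s['gripper_width'],s['gripper_force'])
F=frame(26.7,38);S=frame(26.7,32);g=s['ee_pos']-49*F[:,2]; print('grasp pt in sleeve s,y,-z',S.T@(g-[495,-9,70]))
E
```

```text
[ -5.36837225  16.24137196 116.96339003  56.41113564  23.14821301
   9.60438293] [ 0.05801087 -0.96216143 -1.33549355] [-0.2645031   0.57493692 -0.01479359] 17.316889924742885 39.99525010585785
grasp pt in sleeve s,y,-z [168.96727857  -0.35983133   4.95810416]
```

```bash
python3 - <<'E'
from h import *
s=env.state();Rt=R.from_euler('xyz',s['ee_rot'],degrees=True).as_matrix()
w=grab('wrist','w7');b=grab('side','s7');t=grab('top','t7')
g=s['ee_pos']-49*Rt[:,2]; x=Rt@[np.cos(np.radians(10)),0,np.sin(np.radians(10))]
for n,c in(('w',w),('s',b),('t',t)): print(n,'mid',proj(c,g-2*x),'pin',proj(c,g+88*x),'blade',proj(c,g-92*x))
im=w['img'];hsv=cv2.cvtColor(im,cv2.COLOR_RGB2HSV); m=((hsv[...,1]<50)&(hsv[...,2]>120)).astype(np.uint8)
for v in range(0,280,8):
    u=np.where(m[v,280:360])[0]+280
    if len(u): print(v,u.min(),u.max(),end=' | ')
p=proj(b,g);u,v=int(p[0]),int(p[1]);B=cv2.resize(b['img'][v-60:v+60,u-50:u+50],None,fx=4,fy=4,interpolation=cv2.INTER_CUBIC)
p=proj(t,g);u2,v2=int(p[0]),int(p[1]);A=cv2.resize(t['img'][v2-60:v2+60,u2-50:u2+50],None,fx=4,fy=4,interpolation=cv2.INTER_CUBIC)
print('\noffs top',u2-50,v2-60,'side',u-50,v-60)
cv2.imwrite('pics/m7.png',np.hstack([A,B])[:,:,::-1])
E
```

```text
w mid (np.float64(319.90881727343157), np.float64(310.5634607024884)) pin (np.float64(319.89961489919654), np.float64(97.67341315447405)) blade (np.float64(319.9172867077041), np.float64(506.49749021394126))
s mid (np.float64(332.4182163613932), np.float64(203.3592731947071)) pin (np.float64(345.56056432346185), np.float64(168.39185661872096)) blade (np.float64(318.4988206888638), np.float64(240.39415526997234))
t mid (np.float64(301.3278396825851), np.float64(188.3958123140276)) pin (np.float64(279.3775439861068), np.float64(143.07616129117753)) blade (np.float64(321.4932249067433), np.float64(230.03025012466776))
112 312 328 | 120 311 328 | 128 311 328 | 136 311 328 | 144 311 328 | 152 311 329 | 160 298 342 | 168 332 342 | 176 298 341 | 184 299 341 | 192 298 341 | 200 298 341 | 208 299 341 | 216 299 341 | 224 299 341 | 232 299 341 | 240 299 341 | 248 299 341 | 256 299 341 | 264 298 342 | 272 298 342 | 
offs top 250 127 side 282 142
```

View pics/m7.png

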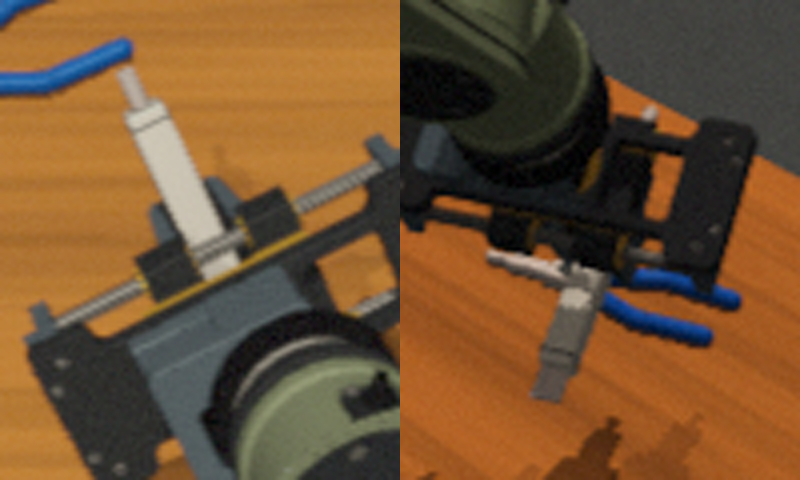

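The top crop shows the pin tip at (125,70). The side crop shows the pin tip at (650,107) and the blade end at (547,400). The bar is held clear of the sleeve, and now I fit it in the hand.

```bash
python3 - <<'E'
from h import *
s=env.state();Rt=R.from_euler('xyz',s['ee_rot'],degrees=True).as_matrix()
w=load('w7');b=load('s7');t=load('t7')
im=w['img']; print(im[96:114,320].sum(1).tolist())
P,r=tri([(t,280.9,144.1),(b,344.1,168.4),(w,320,107)]);print(P,r)
def tool(X): return np.round(Rt.T@(np.array(X)-s['ee_pos']),1)
print('pin tool',tool(P))
def yplane(c,u,v):
    o,d=ray(c,u,v); o=Rt.T@(o-s['ee_pos']);d=Rt.T@d; return o-d*o[1]/d[1]
print('pin side plane',yplane(b,344.1,168.4),'pin top',yplane(t,280.9,144.1),'blade side',yplane(b,318.4,241.6))
E
```

```text
[487, 472, 468, 471, 479, 490, 491, 491, 495, 495, 489, 480, 479, 573, 708, 704, 700, 699]
[690.36166296  89.60535036 198.4572761 ] [2.0, 1.6, 1.4]
pin tool [ 83.6  -0.1 -37.8]
pin side plane [ 81.59945095   0.         -43.7498285 ] pin top [ 95.05423883   0.         -64.09300661] blade side [-93.20561816   0.         -63.92399008]
```

send_rows:
  motion:
    - {"tx": 0,"ty": 0,"tz": 0,"rx": 0,"ry": -0.16,"rz": 0,"gripper": 1}
    - {"tx": 0,"ty": 0,"tz": 0,"rx": 0,"ry": -0.16,"rz": 0,"gripper": 1}
    - {"tx": 0,"ty": 0,"tz": 0,"rx": 0,"ry": -0.16,"rz": 0,"gripper": 1}
    - {"tx": 0,"ty": 0,"tz": 0,"rx": 0,"ry": 0,"rz": 0,"gripper": 1}

```text
time_s: 10.98
ee_pos: [653.3, 71.7, 117.7]
ee_rot: [-179.9, -24.5, 26.8]
force: [0.6, -1.2, -2.0]
gripper_width: 17.5
gripper_force: 40.0
```

```bash
python3 - <<'E'
from h import *
s=env.state();print(s['qpos']);rel(frame(26.7,23.8),s['ee_pos'])
E
```

```text
[ -0.98106109  18.24199838 105.43199857  19.42336159  35.99713753
  48.42192582]
shift mm [0. 0. 0.] units [0. 0. 0.] | rot deg [-0.18 -0.71  0.13] units [-0.0059 -0.0237  0.0042]
```

send_rows:
  motion:
    - {"tx": 0,"ty": 0,"tz": 0,"rx": 0,"ry": 0,"rz": -0.34,"gripper": 1}
    - {"tx": 0,"ty": 0,"tz": 0,"rx": 0,"ry": 0,"rz": -0.34,"gripper": 1}
    - {"tx": 0,"ty": 0,"tz": 0,"rx": 0,"ry": 0,"rz": -0.34,"gripper": 1}
    - {"tx": 0,"ty": 0,"tz": 0,"rx": 0,"ry": 0,"rz": -0.34,"gripper": 1}
    - {"tx": 0,"ty": 0,"tz": 0,"rx": 0,"ry": 0,"rz": -0.34,"gripper": 1}
    - {"tx": 0,"ty": 0,"tz": 0,"rx": 0,"ry": 0,"rz": -0.34,"gripper": 1}
    - {"tx": 0,"ty": 0,"tz": 0,"rx": 0,"ry": 0,"rz": -0.34,"gripper": 1}
    - {"tx": 0,"ty": 0,"tz": 0,"rx": 0,"ry": 0,"rz": -0.34,"gripper": 1}
    - {"tx": 0,"ty": 0,"tz": 0,"rx": 0,"ry": 0,"rz": -0.34,"gripper": 1}
    - {"tx": 0,"ty": 0,"tz": 0,"rx": 0,"ry": 0,"rz": -0.34,"gripper": 1}
    - {"tx": 0,"ty": 0,"tz": 0,"rx": 0,"ry": 0,"rz": -0.34,"gripper": 1}
    - {"tx": 0,"ty": 0,"tz": 0,"rx": 0,"ry": 0,"rz": -0.34,"gripper": 1}

```text
time_s: 12.48
ee_pos: [650.5, 71.0, 116.0]
ee_rot: [159.0, 12.7, 147.1]
force: [-0.2, -0.1, -1.5]
gripper_width: 18.1
gripper_force: 40.0
```

send_rows:
  motion:
    - {"tx": 0,"ty": 0,"tz": 0,"rx": 0,"ry": 0,"rz": -0.32,"gripper": 1}
    - {"tx": 0,"ty": 0,"tz": 0,"rx": 0,"ry": 0,"rz": -0.32,"gripper": 1}
    - {"tx": 0,"ty": 0,"tz": 0,"rx": 0,"ry": 0,"rz": -0.32,"gripper": 1}
    - {"tx": 0,"ty": 0,"tz": 0,"rx": 0,"ry": 0,"rz": -0.32,"gripper": 1}
    - {"tx": 0,"ty": 0,"tz": 0,"rx": 0,"ry": 0,"rz": -0.32,"gripper": 1}
    - {"tx": 0,"ty": 0,"tz": 0,"rx": 0,"ry": 0,"rz": -0.32,"gripper": 1}
    - {"tx": 0,"ty": 0,"tz": 0,"rx": 0,"ry": 0,"rz": 0,"gripper": 1}

```text
time_s: 13.35
ee_pos: [650.9, 70.9, 116.3]
ee_rot: [179.7, 24.3, -153.5]
force: [-0.5, 0.2, -1.9]
gripper_width: 17.7
gripper_force: 40.0
```

```bash
python3 - <<'E'
from h import *
s=env.state();print(s['qpos'],s['gripper_width'])
S=frame(26.7,32);m=np.array([495,-9,70.]); F=frame(26.7,23.8,True)
for k in(115,): rel(F,m+k*S[:,0]-F@[-5,0,-51.5])
w=grab('wrist','w8');b=grab('side','s8');t=grab('top','t8')
Rt=R.from_euler('xyz',s['ee_rot'],degrees=True).as_matrix()
for n,q in(('pin',[83,0,-39]),('blade',[-94,0,-64])):
    X=s['ee_pos']+Rt@q; print(n,X,'sleeve',S.T@(X-m),[np.round(proj(c,X),1) for c in(w,b,t)])
A=cv2.resize(t['img'][150:270,270:370],None,fx=4,fy=4,interpolation=cv2.INTER_CUBIC)
B=cv2.resize(b['img'][160:280,280:380],None,fx=4,fy=4,interpolation=cv2.INTER_CUBIC)
cv2.imwrite('pics/m8.png',np.hstack([A,B])[:,:,::-1])
im=w['img'];hsv=cv2.cvtColor(im,cv2.COLOR_RGB2HSV); mm=((hsv[...,1]<50)&(hsv[...,2]>120)).astype(np.uint8)
for v in range(60,280,10):
    u=np.where(mm[v,270:370])[0]+270
    if len(u): print(v,u.min(),u.max(),end=' | ')
E
```

```text
[  -1.0652389    18.19014511  105.6906144    19.4592501    35.99261861
 -131.45958898] 17.742698708603935
shift mm [70.2 -1.6  6.1] units [ 0.1404 -0.0032  0.0121] | rot deg [ 0.24  0.55 -0.14] units [ 0.0081  0.0182 -0.0046]
pin [568.94061665  29.77378219 117.58825375] sleeve [96.01148502 -1.4164638   3.87959335] [array([320. , 108.1]), array([321.4, 233.1]), array([316.4, 221.1])]
blade [704.03953257  97.12186599 213.33019087] sleeve [274.76347137  -0.88080531   2.67940666] [array([320. , 512.5]), array([347.2, 159.3]), array([275.2, 134.8])]
110 314 325 | 120 311 328 | 130 311 328 | 140 311 328 | 150 311 328 | 160 298 341 | 170 298 341 | 180 299 341 | 190 299 341 | 200 299 341 | 210 299 341 | 220 299 341 | 230 299 341 | 240 299 341 | 250 299 341 | 260 298 342 | 270 298 342 |
```

send_rows:
  motion:
    - {"tx": 0.047,"ty": -0.001,"tz": 0.004,"rx": 0.003,"ry": 0.006,"rz": -0.001,"gripper": 1}
    - {"tx": 0.047,"ty": -0.001,"tz": 0.004,"rx": 0.003,"ry": 0.006,"rz": -0.002,"gripper": 1}
    - {"tx": 0.046,"ty": -0.001,"tz": 0.004,"rx": 0.003,"ry": 0.006,"rz": -0.002,"gripper": 1}
    - {"tx": 0,"ty": 0,"tz": 0,"rx": 0,"ry": 0,"rz": 0,"gripper": 1}

```text
time_s: 14.0
ee_pos: [596.5, 41.9, 82.2]
ee_rot: [-180.0, 23.8, -153.3]
force: [0.7, -0.0, -1.2]
gripper_width: 17.9
gripper_force: 40.0
```

```bash
python3 - <<'E'
from h import *
s=env.state();print(s['qpos'],s['gripper_width'])
S=frame(26.7,32);m=np.array([495,-9,70.]); F=frame(26.7,23.8,True)
rel(F,m+115*S[:,0]-F@[-5,0,-51.5])
w=grab('wrist','w9');b=grab('side','s9')
for y in(-15,0,15): print(y,[np.round(proj(w,m+S@[5,y,z]),1) for z in(-15,0,15)],'side',np.round(proj(b,m+S@[5,y,-15]),1))
Rt=R.from_euler('xyz',s['ee_rot'],degrees=True).as_matrix();X=s['ee_pos']+Rt@[83,0,-39];print('pin',proj(w,X),proj(b,X),S.T@(X-m))
A=cv2.resize(w['img'][0:200,220:420],None,fx=2.4,fy=2.4,interpolation=cv2.INTER_CUBIC)
B=cv2.resize(b['img'][210:310,260:340],(384,480),interpolation=cv2.INTER_CUBIC)
B=cv2.resize(b['img'][210:310,256:322],(317,480),interpolation=cv2.INTER_CUBIC)
cv2.imwrite('pics/m9.png',np.hstack([A,B])[:,:,::-1])
E
```

```text
[  -4.36574618   16.31932111  114.49983198   23.92843285   30.71869818
 -139.75964911] 17.895384580476005
shift mm [-0.   0.1  0.4] units [-0.      0.0002  0.0008] | rot deg [-0.04 -0.05  0.01] units [-0.0014 -0.0016  0.0004]
-15 [array([361.8,  38.5]), array([357.8,  54. ]), array([354.5,  66.8])] side [299.  268.6]
0 [array([320.3,  38.5]), array([320.3,  54. ]), array([320.3,  66.8])] side [306.  270.4]
15 [array([278.9,  38.5]), array([282.9,  54. ]), array([286.2,  66.8])] side [313.  272.1]
pin (np.float64(320.0543909943152), np.float64(108.16922867492738)) (np.float64(310.92362980849913), np.float64(263.2554915503432)) [26.21225029  0.11000273 -0.66435938]
```

View pics/m9.png

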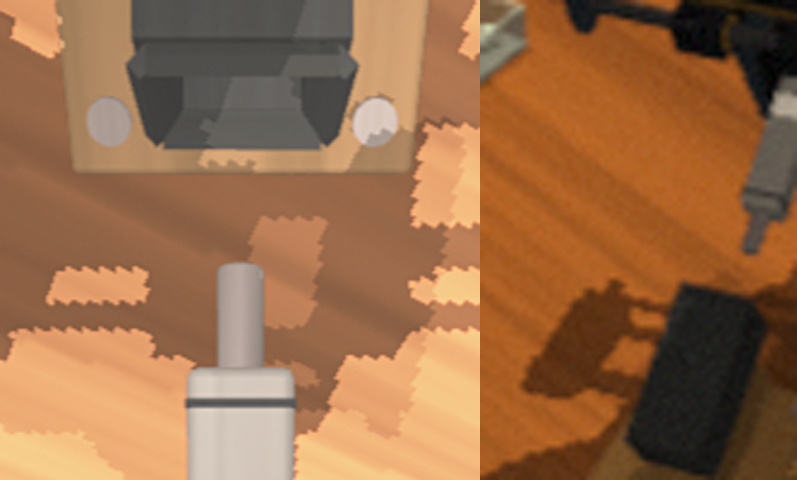

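The wrist crop shows the funnel centred at about column 321 with the pin at about 320.3, so it is well aligned sideways. The side crop shows the pin at (755,252) and the lip's top edge from (683,285) to (765,322). I'll check the height with a triangulation.

```bash
python3 - <<'E'
from h import *
w=load('w9');b=load('s9');t0=load('top0');b0=load('side0')
S=frame(26.7,32);m=np.array([495,-9,70.])
def side(u,v): return 256+(u-480)/4.8-.4,210+v/4.8-.4
def wr(u,v): return 220+u/2.4-.3,v/2.4-.3
P,r=tri([(w,*wr(240,263)),(b,*side(754,252))]);print('pin',S.T@(P-m),r)
# lip rim, upper corners: wrist (128,70),(357,70); side (683,285),(765,322)
for a,c in(((130,72),(683,285)),((355,72),(765,322))):
    for q in((w,*wr(*a)),): pass
for n,a,c in(('R? ',(355,72),(683,285)),('L?',(130,72),(765,322))):
    P,r=tri([(w,*wr(*a)),(b,*side(*c))]);print(n,S.T@(P-m),r)
for k in([5,-16,-16],[5,16,-16],[5,16,16],[5,-16,16],[0,0,0],[26,0,0],[26,0,-5]): print(k,np.round(proj(b,m+S@k),1),np.round(proj(w,m+S@k),1))
print(side(683,285),side(765,322))
E
```

```text
pin [28.02985216  1.79023106 -2.39669965] [1.8, 1.8]
R?  [  3.02378487 -16.4904831  -17.20812124] [0.3, 0.3]
L? [-1.04850576 18.47168983 -6.56029801] [0.9, 0.9]
[5, -16, -16] [298.4 268.3] [364.9  37.3]
[5, 16, -16] [313.4 272.1] [275.8  37.3]
[5, 16, 16] [316.6 277.5] [284.2  67.6]
[5, -16, 16] [302.  273.9] [356.5  67.6]
[0, 0, 0] [306.8 275.3] [320.4  40.9]
[26, 0, 0] [310.9 263.5] [320.3 108. ]
[26, 0, -5] [310.4 262.6] [320.3 105. ]
(297.8916666666667, 268.975) (314.975, 276.6833333333334)
```

Heights agree within about 2 mm. j6 is at -139.8 and gets worse further in, so I'll reduce the tilt to 20° (the bar's natural droop angle) and then insert with a light grip so the bar can align itself.

```bash
cat >> h.py <<'E'
S=frame(26.7,32);m=np.array([495,-9,70.]);F2=frame(26.7,20,True)
def tgt(k,zd=1.5,F=F2): return rel(F, m+S@[k-5,0,zd]-F@[0,0,-50.8])
E
python3 - <<'E'
from h import *
tgt(112)
E
```

```text
shift mm [9.3 1.3 2.8] units [0.0186 0.0025 0.0056] | rot deg [-0.18  3.98  0.11] units [-0.0058  0.1328  0.0037]
```

send_rows:
  motion:
    - {"tx": 0.009,"ty": 0,"tz": 0.003,"rx": 0,"ry": 0.066,"rz": 0,"gripper": 1}
    - {"tx": 0.009,"ty": 0,"tz": 0.003,"rx": 0,"ry": 0.066,"rz": 0,"gripper": 1}
    - {"tx": 0,"ty": 0,"tz": 0,"rx": 0,"ry": 0,"rz": 0,"gripper": 1}

```text
time_s: 14.48
ee_pos: [593.9, 39.4, 78.0]
ee_rot: [-179.7, 20.1, -153.1]
force: [0.3, 0.1, -1.4]
gripper_width: 17.9
gripper_force: 40.0
```

```bash
python3 - <<'E'
from h import *
print(env.state()['qpos']);tgt(112);tgt(65)
E
```

```text
[  -3.25912964   17.24404932  112.19590984   17.48022456   34.15726672
 -133.23612867]
shift mm [ 1.2  1.2 -0.2] units [ 0.0024  0.0023 -0.0003] | rot deg [-0.18  0.07  0.21] units [-0.006   0.0023  0.0071]
shift mm [47.2  1.4  9.6] units [0.0943 0.0027 0.0191] | rot deg [-0.18  0.07  0.21] units [-0.006   0.0023  0.0071]
```

send_rows:
  grip_force: 15
  motion:
    - {"tx": 0.019,"ty": 0.001,"tz": 0.004,"rx": 0,"ry": 0,"rz": 0.003,"gripper": 1}
    - {"tx": 0.019,"ty": 0.001,"tz": 0.004,"rx": 0,"ry": 0,"rz": 0.003,"gripper": 1}
    - {"tx": 0.019,"ty": 0.001,"tz": 0.004,"rx": 0,"ry": 0,"rz": 0,"gripper": 1}
    - {"tx": 0.019,"ty": 0,"tz": 0.004,"rx": 0,"ry": 0,"rz": 0,"gripper": 1}
    - {"tx": 0,"ty": 0,"tz": 0,"rx": 0,"ry": 0,"rz": 0,"gripper": 1}

```text
time_s: 15.1
ee_pos: [561.0, 25.1, 56.1]
ee_rot: [-179.9, 19.9, -153.4]
force: [0.3, 0.2, -1.6]
gripper_width: 18.1
gripper_force: 15.0
```

```bash
python3 - <<'E'
from h import *
s=env.state();print(s['qpos'],s['force'],s['torque']);tgt(65);tgt(32)
w=grab('wrist','w10');im=w['img']
for c in(300,310,320,330,340): print(c,[(v,int(im[v,c].sum())) for v in range(60,260,12)])
for k in(5,): print([np.round(proj(w,m+S@[k,0,z]),1) for z in(-15,-9,0)])
E
```

```text
[  -5.29488357   16.52058846  117.51533561   20.59731862   30.49008798
 -138.29803009] [ 0.304998    0.17506301 -1.58302077] [-0.0857761   0.26874481  0.00835086]
shift mm [ 6.  -0.8  1.3] units [ 0.012  -0.0016  0.0027] | rot deg [-0.11 -0.12 -0.07] units [-0.0037 -0.0042 -0.0024]
shift mm [38.3 -0.8  8.3] units [ 0.0765 -0.0016  0.0166] | rot deg [-0.11 -0.12 -0.07] units [-0.0037 -0.0042 -0.0024]
300 [(60, 271), (72, 274), (84, 277), (96, 278), (108, 283), (120, 287), (132, 288), (144, 243), (156, 580), (168, 280), (180, 600), (192, 595), (204, 591), (216, 589), (228, 583), (240, 580), (252, 578)]
310 [(60, 275), (72, 277), (84, 279), (96, 285), (108, 286), (120, 289), (132, 289), (144, 242), (156, 592), (168, 284), (180, 626), (192, 622), (204, 620), (216, 619), (228, 617), (240, 612), (252, 610)]
320 [(60, 270), (72, 269), (84, 274), (96, 275), (108, 277), (120, 282), (132, 281), (144, 241), (156, 605), (168, 279), (180, 631), (192, 631), (204, 629), (216, 624), (228, 625), (240, 621), (252, 618)]
330 [(60, 271), (72, 275), (84, 277), (96, 280), (108, 283), (120, 282), (132, 296), (144, 243), (156, 601), (168, 277), (180, 626), (192, 626), (204, 625), (216, 619), (228, 613), (240, 612), (252, 610)]
340 [(60, 271), (72, 272), (84, 274), (96, 276), (108, 325), (120, 324), (132, 329), (144, 244), (156, 542), (168, 282), (180, 556), (192, 552), (204, 548), (216, 541), (228, 540), (240, 535), (252, 534)]
[array([317.5, 159.7]), array([317.7, 162.3]), array([317.8, 165.7])]
```

The pin is inside the funnel with no contact force, and the shoulder is at the lip. Continuing slowly.

send_rows:
  motion:
    - {"tx": 0.01,"ty": 0,"tz": 0.002,"rx": 0,"ry": 0,"rz": 0,"gripper": 1}
    - {"tx": 0.01,"ty": 0,"tz": 0.002,"rx": 0,"ry": 0,"rz": 0,"gripper": 1}
    - {"tx": 0.01,"ty": 0,"tz": 0.002,"rx": 0,"ry": 0,"rz": 0,"gripper": 1}

```text
time_s: 15.52
ee_pos: [553.5, 19.7, 51.2]
ee_rot: [-179.7, 20.3, -153.3]
force: [-1.3, -0.1, 3.2]
gripper_width: 18.1
gripper_force: 15.0
```

```bash
cat > q.py <<'E'
from h import *
import sys
s=env.state();print(s['qpos'][3:],'F tool',np.round(R.from_euler('xyz',s['ee_rot'],degrees=True).as_matrix().T@s['force'],1),s['torque'],s['gripper_width']);tgt(32)
w=grab('wrist',sys.argv[1]);im=w['img'][:,314:326].sum((1,2))/12
# lip edge and marking groove rows along the bar's middle
print('steps',[(v,int(im[v]),int(im[v+2])) for v in range(60,262) if abs(im[v+2]-im[v])>90])
E
python3 q.py w11
```

```text
[  22.18963149   29.02638499 -140.80022637] F tool [ 0.   0.5 -3.4] [-0.04633123  0.14574421  0.04254694] 18.139894696848796
shift mm [28.1  0.8  6.5] units [0.0562 0.0015 0.013 ] | rot deg [-0.31  0.28  0.04] units [-0.0104  0.0095  0.0013]
steps [(182, 253, 447), (183, 259, 637), (184, 447, 645)]
```

send_rows:
  grip_force: 6
  motion:
    - {"tx": 0,"ty": 0,"tz": 0,"rx": 0,"ry": 0,"rz": 0,"gripper": 1}
    - {"tx": 0.004,"ty": 0,"tz": 0,"rx": 0,"ry": 0.07,"rz": 0,"gripper": 1}
    - {"tx": 0.004,"ty": 0,"tz": 0,"rx": 0,"ry": 0.07,"rz": 0,"gripper": 1}
    - {"tx": 0,"ty": 0,"tz": 0,"rx": 0,"ry": 0,"rz": 0,"gripper": 1}

```text
time_s: 16.08
ee_pos: [546.6, 18.0, 46.7]
ee_rot: [-179.9, 15.7, -153.3]
force: [0.1, 0.3, -1.6]
gripper_width: 17.5
gripper_force: 6.0
```

```bash
sed -i 's/^S=frame(26.7,32)\(.*\)F2=frame(26.7,20,True)/S=frame(26.7,32)\1F2=frame(26.7,16,True)/' h.py; python3 q.py w12
```

```text
[  14.61442106   33.51043931 -132.68048901] F tool [0.2 0.3 1.6] [-0.01148849  0.22414824  0.0039373 ] 17.531782818263935
shift mm [23.1 -0.9  6.5] units [ 0.0462 -0.0019  0.013 ] | rot deg [-0.08 -0.33  0.01] units [-0.0028 -0.0111  0.0004]
steps [(191, 252, 540), (192, 277, 644), (193, 540, 643)]
```

send_rows:
  grip_force: 12
  motion:
    - {"tx": 0.01,"ty": 0,"tz": 0.003,"rx": 0,"ry": 0,"rz": 0,"gripper": 1}
    - {"tx": 0.01,"ty": 0,"tz": 0.003,"rx": 0,"ry": 0,"rz": 0,"gripper": 1}
    - {"tx": 0.01,"ty": 0,"tz": 0.003,"rx": 0,"ry": 0,"rz": 0,"gripper": 1}
    - {"tx": 0.01,"ty": 0,"tz": 0.003,"rx": 0,"ry": 0,"rz": 0,"gripper": 1}
    - {"tx": 0,"ty": 0,"tz": 0,"rx": 0,"ry": 0,"rz": 0,"gripper": 1}

```text
time_s: 16.75
ee_pos: [533.6, 9.6, 38.0]
ee_rot: [-179.7, 16.0, -153.4]
force: [1.8, 1.8, 4.2]
gripper_width: 18.1
gripper_force: 12.0
```

```bash
python3 q.py w13
```

```text
[  16.1511419    31.25338211 -135.37504413] F tool [-3.5  0.8 -3.4] [ 0.38256891 -0.4048232  -0.00710538] 18.078755809393826
shift mm [6.  0.7 2.2] units [0.0119 0.0014 0.0044] | rot deg [-0.3   0.03 -0.06] units [-0.01    0.0011 -0.0021]
steps [(238, 262, 364), (239, 254, 626), (240, 364, 641)]
```

send_rows:
  grip_force: 20
  motion:
    - {"tx": 0.006,"ty": 0,"tz": 0.002,"rx": 0,"ry": 0,"rz": 0,"gripper": 1}
    - {"tx": 0.006,"ty": 0,"tz": 0.002,"rx": 0,"ry": 0,"rz": 0,"gripper": 1}
    - {"tx": 0,"ty": 0,"tz": 0,"rx": 0,"ry": 0,"rz": 0,"gripper": 1}

```text
time_s: 17.18
ee_pos: [532.7, 8.1, 37.2]
ee_rot: [-179.6, 16.5, -153.4]
force: [4.2, 8.2, 15.4]
gripper_width: 18.2
gripper_force: 20.0
```

```bash
python3 q.py w14
```

```text
[  16.85595696   30.52234394 -136.23692208] F tool [-11.4   5.4 -12.7] [ 1.72174381 -1.15066145  0.07532242] 18.182935914859293
shift mm [4.3 1.7 1.8] units [0.0087 0.0033 0.0036] | rot deg [-0.44  0.46 -0.14] units [-0.0147  0.0153 -0.0048]
steps [(60, 441, 262), (244, 254, 532), (245, 277, 634), (246, 532, 634)]
```

```bash
python3 - <<'E'
from h import *
s=env.state();b=grab('side','s15');t=grab('top','t15');w=load('w14')
B=frame(26.7,29)[:,0]
for n,c in(('top',t),('side',b)):
    print(n,[(k,tuple(int(x) for x in proj(c,m+k*B)),c['img'][int(round(proj(c,m+k*B)[1])),int(round(proj(c,m+k*B)[0]))].tolist()) for k in range(60,140,4)])
Rt=R.from_euler('xyz',s['ee_rot'],degrees=True).as_matrix()
o,d=ray(w,320,245);o=Rt.T@(o-s['ee_pos']);d=Rt.T@d
for z in(-60,-66,-70): print('lip edge at tool',o+d*(z-o[2])/d[2])
E
```

```text
top [(60, (324, 236), [202, 193, 176]), (64, (323, 234), [201, 194, 177]), (68, (322, 232), [201, 194, 178]), (72, (322, 231), [201, 192, 177]), (76, (321, 229), [199, 192, 176]), (80, (320, 227), [200, 193, 177]), (84, (319, 225), [200, 193, 178]), (88, (318, 224), [201, 193, 178]), (92, (317, 222), [201, 193, 178]), (96, (316, 220), [201, 193, 177]), (100, (316, 218), [200, 191, 175]), (104, (315, 216), [157, 152, 137]), (108, (314, 215), [199, 192, 176]), (112, (313, 213), [167, 160, 146]), (116, (312, 211), [192, 183, 170]), (120, (311, 209), [193, 180, 167]), (124, (310, 207), [193, 180, 167]), (128, (309, 206), [195, 181, 168]), (132, (309, 204), [178, 135, 96]), (136, (308, 202), [191, 127, 52])]
side [(60, (316, 248), [17, 18, 17]), (64, (317, 247), [57, 40, 9]), (68, (317, 245), [14, 11, 15]), (72, (318, 243), [20, 18, 17]), (76, (319, 242), [20, 25, 28]), (80, (319, 240), [29, 31, 32]), (84, (320, 238), [23, 27, 31]), (88, (320, 236), [24, 25, 26]), (92, (321, 235), [23, 28, 28]), (96, (322, 233), [22, 26, 27]), (100, (322, 231), [24, 25, 27]), (104, (323, 230), [19, 26, 27]), (108, (323, 228), [22, 23, 27]), (112, (324, 226), [21, 25, 25]), (116, (325, 225), [23, 27, 28]), (120, (325, 223), [24, 28, 29]), (124, (326, 221), [19, 22, 22]), (128, (327, 220), [24, 28, 27]), (132, (327, 218), [28, 27, 31]), (136, (328, 216), [25, 27, 32])]
lip edge at tool [ 3.15714142e+01 -3.01386116e-02 -6.00000000e+01]
lip edge at tool [ 3.32086939e+01 -2.94592487e-02 -6.60000000e+01]
lip edge at tool [ 3.43002138e+01 -2.90063401e-02 -7.00000000e+01]
```

The top view puts the blade tip at s≈131, so about 8 mm remain and the bar is binding slightly. I'll release it so it settles, shift the grip outward and push again.

send_rows:
  motion:
    - {"tx": 0,"ty": 0,"tz": 0,"rx": 0,"ry": 0,"rz": 0,"gripper": 0.2}
    - {"tx": 0,"ty": 0,"tz": 0,"rx": 0,"ry": 0,"rz": 0,"gripper": 0.2}
    - {"tx": 0,"ty": 0,"tz": 0,"rx": 0,"ry": 0,"rz": 0,"gripper": 0.2}
    - {"tx": 0,"ty": 0,"tz": 0,"rx": 0,"ry": 0,"rz": 0,"gripper": 0.2}

```text
time_s: 17.82
ee_pos: [525.8, 7.5, 32.1]
ee_rot: [-179.9, 15.7, -153.3]
force: [-0.2, -1.4, 0.9]
gripper_width: 36.6
gripper_force: 0.0
```

```bash
cat > tip.py <<'E'
from h import *
t=grab('top','tx');B=frame(26.7,29)[:,0]
v=[(k,t['img'][tuple(int(round(x)) for x in proj(t,m+k*B)[::-1])].astype(int)) for k in range(104,146,1)]
print('tip k',[k for k,c in v if c.max()-c.min()<50][-1],[(k,int(c.sum())) for k,c in v if k<116])
E
python3 q.py w16; python3 tip.py
```

```text
[  16.53876347   30.71982327 -136.23784848] F tool [ 0.5 -1.1 -1.1] [-0.02387379  0.15476258  0.00585288] 36.55224337233276
shift mm [-3.2 -0.8 -1.3] units [-0.0065 -0.0017 -0.0026] | rot deg [-0.1  -0.34 -0.04] units [-0.0032 -0.0113 -0.0014]
steps [(78, 438, 291), (79, 403, 264)]
tip k 131 [(104, 465), (105, 465), (106, 555), (107, 555), (108, 565), (109, 565), (110, 541), (111, 541), (112, 445), (113, 429), (114, 519), (115, 519)]
```

send_rows:
  grip_force: 30
  motion:
    - {"tx": -0.027,"ty": 0,"tz": -0.008,"rx": 0,"ry": 0,"rz": 0,"gripper": 0.2}
    - {"tx": -0.027,"ty": 0,"tz": -0.008,"rx": 0,"ry": 0,"rz": 0,"gripper": 0.2}
    - {"tx": 0,"ty": 0,"tz": 0,"rx": 0,"ry": 0,"rz": 0,"gripper": 1}
    - {"tx": 0,"ty": 0,"tz": 0,"rx": 0,"ry": 0,"rz": 0,"gripper": 1}
    - {"tx": 0,"ty": 0,"tz": 0,"rx": 0,"ry": 0,"rz": 0,"gripper": 1}
    - {"tx": 0,"ty": 0,"tz": 0,"rx": 0,"ry": 0,"rz": 0,"gripper": 1}

```text
time_s: 18.68
ee_pos: [547.8, 18.3, 47.7]
ee_rot: [-179.9, 15.8, -153.4]
force: [1.1, 0.6, 1.1]
gripper_width: 17.7
gripper_force: 30.0
```

send_rows:
  motion:
    - {"tx": 0.006,"ty": 0,"tz": 0.002,"rx": 0,"ry": 0,"rz": 0,"gripper": 1}
    - {"tx": 0.006,"ty": 0,"tz": 0.002,"rx": 0,"ry": 0,"rz": 0,"gripper": 1}
    - {"tx": 0.006,"ty": 0,"tz": 0.001,"rx": 0,"ry": 0,"rz": 0,"gripper": 1}

```text
time_s: 19.05
ee_pos: [544.8, 14.7, 45.6]
ee_rot: [-179.7, 16.2, -153.4]
force: [5.5, 4.2, 9.0]
gripper_width: 17.7
gripper_force: 30.0
```

```bash
python3 q.py w17; python3 tip.py
```

```text
[  15.32614636   32.44691062 -133.70350628] F tool [-9.   1.2 -6.7] [ 0.96956658 -1.10952696  0.0094342 ] 17.68148058066524
shift mm [20.   1.2  6.1] units [0.04   0.0024 0.0121] | rot deg [-0.37  0.22 -0.08] units [-0.0124  0.0075 -0.0027]
steps [(201, 255, 522), (202, 275, 623), (203, 522, 623)]
tip k 125 [(104, 538), (105, 538), (106, 473), (107, 473), (108, 541), (109, 541), (110, 539), (111, 539), (112, 533), (113, 530), (114, 538), (115, 538)]
```

send_rows:
  motion:
    - {"tx": 0.006,"ty": 0,"tz": 0.001,"rx": 0,"ry": 0,"rz": 0,"gripper": 1}
    - {"tx": 0.006,"ty": 0,"tz": 0.001,"rx": 0,"ry": 0,"rz": 0,"gripper": 1}
    - {"tx": 0,"ty": 0,"tz": 0,"rx": 0,"ry": 0,"rz": 0,"gripper": 1}

```text
time_s: 19.52
ee_pos: [543.5, 13.5, 45.1]
ee_rot: [-179.6, 16.6, -153.5]
force: [10.3, 13.5, 11.1]
gripper_width: 17.7
gripper_force: 30.0
```

```bash
python3 q.py w18; python3 tip.py; python3 - <<'E'
from h import *
t=load('top0');B=frame(26.7,29)[:,0]
v=[(k,t['img'][tuple(int(round(x)) for x in proj(t,m+k*B)[::-1])].astype(int)) for k in range(104,146)]
print('start tip',[k for k,c in v if c.max()-c.min()<50][-1],[c.tolist() for k,c in v if 116<k<128])
t=load('tx');print([t['img'][tuple(int(round(x)) for x in proj(t,m+k*B)[::-1])].tolist() for k in range(117,128)])
E
```

```text
[  16.00129407   31.79576778 -134.4507249 ] F tool [-17.8   7.5  -6.3] [ 2.39601477 -1.73855549  0.22454644] 17.71287441320202
shift mm [18.2  1.7  5.9] units [0.0364 0.0034 0.0118] | rot deg [-0.46  0.63 -0.22] units [-0.0154  0.021  -0.0075]
steps [(207, 249, 609), (208, 290, 631)]
tip k 124 [(104, 444), (105, 444), (106, 481), (107, 481), (108, 530), (109, 530), (110, 534), (111, 534), (112, 536), (113, 532), (114, 537), (115, 537)]
start tip 124 [[172, 158, 146], [172, 158, 146], [175, 163, 150], [175, 163, 150], [175, 161, 150], [173, 159, 146], [161, 138, 114], [161, 138, 114], [170, 119, 67], [173, 116, 48], [173, 116, 48]]
[[192, 179, 165], [192, 179, 165], [192, 178, 165], [192, 178, 165], [193, 179, 167], [194, 179, 166], [172, 147, 128], [172, 147, 128], [182, 128, 72], [184, 124, 58], [184, 124, 58]]
```

The blade tip now sits at k=124, the same pixel position the pin tip had at the start, and the push force is rising, so it is home. Releasing and retreating.

send_rows:
  motion:
    - {"tx": 0,"ty": 0,"tz": 0,"rx": 0,"ry": 0,"rz": 0,"gripper": -0.2}
    - {"tx": 0,"ty": 0,"tz": 0,"rx": 0,"ry": 0,"rz": 0,"gripper": -0.2}
    - {"tx": 0,"ty": 0,"tz": 0,"rx": 0,"ry": 0,"rz": 0,"gripper": -0.2}
    - {"tx": 0,"ty": 0,"tz": 0,"rx": 0,"ry": 0,"rz": 0,"gripper": -0.2}
    - {"tx": 0,"ty": 0,"tz": -0.03,"rx": 0,"ry": 0,"rz": 0,"gripper": -0.2}
    - {"tx": 0,"ty": 0,"tz": -0.05,"rx": 0,"ry": 0,"rz": 0,"gripper": -0.2}
    - {"tx": 0,"ty": 0,"tz": -0.06,"rx": 0,"ry": 0,"rz": 0,"gripper": -0.2}
    - {"tx": 0,"ty": 0,"tz": -0.06,"rx": 0,"ry": 0,"rz": 0,"gripper": -0.2}
    - {"tx": 0,"ty": 0,"tz": 0,"rx": 0,"ry": 0,"rz": 0,"gripper": -0.2}

```text
time_s: 20.75
ee_pos: [512.6, -0.4, 139.7]
ee_rot: [-179.7, 16.0, -153.3]
force: [0.1, -0.2, 0.6]
gripper_width: 54.9
gripper_force: 0.0
```

```bash
python3 tip.py; python3 - <<'E'
from h import *
b=grab('side','s20');b0=load('side0');t=load('tx');t0=load('top0')
s=env.state();print(s['force'],s['ee_pos'],s['gripper_width'])
# bright low-saturation mask extent near the bar, before and after
for n,c,(u0,u1,v0,v1) in(('top0',t0,(300,345,195,265)),('top',t,(300,345,195,265)),('side0',b0,(295,340,215,275)),('side',b,(295,340,215,275))):
    h=cv2.cvtColor(c['img'],cv2.COLOR_RGB2HSV)[v0:v1,u0:u1]; k=((h[...,1]<75)&(h[...,2]>110)).astype(np.uint8)
    _,l,st,ce=cv2.connectedComponentsWithStats(k); i=1+np.argmax(st[1:,4]); ys,xs=np.where(l==i)
    top=ys.min(); vx,vy,_,_=cv2.fitLine(np.c_[xs,ys].astype(np.float32),cv2.DIST_L2,0,.01,.01).ravel()
    print(n,'tip',u0+xs[ys==top].mean(),v0+top,'bottom',v0+ys.max(),'area',len(xs),'dir deg',np.degrees(np.arctan2(vy,vx))%180)
E
```

```text
tip k 124 [(104, 442), (105, 442), (106, 478), (107, 478), (108, 538), (109, 538), (110, 536), (111, 536), (112, 535), (113, 534), (114, 536), (115, 536)]
[-0.28253979  0.43985018 -0.3149682 ] [5.11053918e+02 1.20111509e-01 1.36725150e+02] 54.73571793379685
top0 tip 312.0 208 bottom 264 area 557 dir deg 64.30746
top tip 314.5 207 bottom 256 area 519 dir deg 64.59957
side0 tip 325.0 223 bottom 271 area 374 dir deg 110.96975
side tip 316.0 237 bottom 271 area 263 dir deg 110.00211
```

send_rows:
  motion:
    - {"tx": 0,"ty": 0,"tz": -0.1,"rx": 0,"ry": 0,"rz": 0,"gripper": -0.2}
    - {"tx": 0,"ty": 0,"tz": -0.1,"rx": 0,"ry": 0,"rz": 0,"gripper": -0.2}
    - {"tx": 0,"ty": 0,"tz": 0,"rx": 0,"ry": 0,"rz": 0,"gripper": -0.2}

```text
time_s: 21.22
ee_pos: [488.6, -12.3, 235.7]
ee_rot: [-179.7, 16.0, -153.3]
force: [0.5, -0.2, -0.0]
gripper_width: 54.4
gripper_force: 0.0
```

```bash
python3 - <<'E'
from h import *
b=grab('side','s21');t=grab('top','t21');t0=load('top0')
h=cv2.cvtColor(b['img'],cv2.COLOR_RGB2HSV)
for v in range(214,272,3):
    u=np.where((h[v,295:340,1]<85)&(h[v,295:340,2]>70))[0]+295
    print(v,(u.min(),u.max()) if len(u) else None,end=' ')
# tip corners: intersect side & top
d=cv2.absdiff(t['img'],t0['img']).max(2)
for n,(u0,u1,v0,v1) in dict(pliers=(200,290,112,165),tray=(115,215,200,282),spool=(468,505,258,292),jar=(470,510,168,203)).items(): print(n,(d[v0:v1,u0:u1]>50).mean())
E
```

```text
214 (np.int64(333), np.int64(333)) 217 (np.int64(338), np.int64(338)) 220 None 223 (np.int64(323), np.int64(325)) 226 (np.int64(322), np.int64(328)) 229 (np.int64(319), np.int64(327)) 232 (np.int64(318), np.int64(326)) 235 (np.int64(316), np.int64(325)) 238 (np.int64(315), np.int64(325)) 241 (np.int64(314), np.int64(324)) 244 (np.int64(313), np.int64(323)) 247 (np.int64(312), np.int64(322)) 250 (np.int64(311), np.int64(320)) 253 (np.int64(310), np.int64(319)) 256 (np.int64(309), np.int64(318)) 259 (np.int64(308), np.int64(317)) 262 (np.int64(306), np.int64(316)) 265 (np.int64(305), np.int64(315)) 268 (np.int64(304), np.int64(314)) 271 (np.int64(307), np.int64(313)) pliers 0.0
tray 0.0
spool 0.0
jar 0.0
```

The side view now has the blade end at row 222–223, against 223 for the pin at the start. The bar is home and the bystanders haven't moved, so I'm handing it in.

```bash
python3 -c "
from workcell import env
print(env.job_done())"
```

```text
the job is handed in; nothing more can be done
None
```

The mandrel was drawn out, turned end for end and slid back in with the flat blade facing out; by the cameras it is fully home and released, the tray, pliers, spool and jar have not moved, and the job was handed in at about 21 s (no verdict came back).

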